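# Put the fired crown trays away and book them in

## Robot

A 7-joint arm with a two-finger parallel gripper is mounted at the origin on the work surface. World frame = base frame: x ahead of the robot, y to its left, z up, the work surface at z = 0. Lengths are in m, angles in rad, forces in N, time in s.
With the tool pointing down it reaches from about 0.35 to 0.9 m from the base axis. Payload 19.9 kg.
Tool frame: the origin (TCP) lies at the very end of the fingers, on their centre line; the grasp point (between the pads) lies 19 mm behind it (grip_depth is the distance from the TCP to the grasp point, in m); z points along the fingers, y is the line along which they close (so a half turn about z gives the same grasp; the last joint's range is limited). The gripper opens to 85 mm and grips with 20 to 120 N. Pads are 22 mm wide; open, the fingers measure 114 mm over their backs; the gripper's body (76 mm by 85 mm) begins 54 mm behind the grasp point. The pads swing forward as they close: fully open they stand 13 mm farther back than shut.
Start: joints at [-1.218, 0.417, -0.01, 1.614, 0.005, 1.111, -0.053], TCP at [0.24, 0.577, 0.231] pointing down, gripper open.
Joint ranges: [-2.81, 2.81], [-0.39, 2.02], [-1.27, 1.25], [0.06, 2.57], [-1.19, 4.33], [0.19, 2], [-2.82, 2.82]. Speed limits (rad/s): [1.89, 1.89, 2.39, 2.39, 3.01, 3.01, 3.01].

## Interface

Orientations are given as a unit quaternion [x, y, z, w].
In Python, from cell import * gives the robot as it stands.
- The arm moves only by the tool send_rows, never from a script. Its argument "series" is a list that holds one entry, the list of rows, each a list of 7 numbers: the shift along the tool's x, y, z in m, then the turn, a rotation vector about the tool's x, y, z in degrees, then the finger opening in m, from 0 to 0.0854. In form: [[[tx, ty, tz, wx, wy, wz, grip], ...]]. A call has 1 to 5 rows; each row is the pose to reach, as a shift and turn from the pose commanded when the call began, along the tool's axes at that moment; what a row does not reach only later rows make up. A row lasts 1/10 s, in which the tool goes at most 50 mm and 8.59 degrees, less where a joint would pass 70% of its speed; a pose out of reach is approached as far as the arm can. A call with a gripper value outside its range is refused whole. The fingers move at their own pace and stop on an object; the grip force is fixed at half the most. Time passes only in rows, so rows that repeat a pose let the fingers close. It gives the time, the measured TCP pose, the force, the opening and the grip force at its end, in the units of the state.
- get_obs(): the state, without advancing time (a new reading comes with each control period).
- camera(name): name is "side" or "top"; returns the picture (420x560x3 uint8, red, green, blue); there is no depth.
- camera_model(name): a dict with "fx", "fy", "cx", "cy" (pixels), "k1" (the pictures are not rectified: a ray, as slopes to the right and down, at radius r is drawn at 1 + k1 r^2 times it, then the intrinsics apply), "position" and "orientation" of the camera in the world. Camera axes: x right, y up, looking along -z (the intrinsics and any distortion apply to the point x, -y, -z); pixel columns grow to the right and rows downward; lengths in m; the calibration is good to about 2 mm. A picture is of the moment at which its call begins. camera_model takes no time and is no camera call.
- job_done(): hands the job in; it is judged then, once.
Trained networks look in the newest picture that a camera, given by its name, has taken for a name from the list of things; names that differ only in an ending like _2 or _b are one class to them, and where a whole thing is asked for, a point or a joint stands for the part that bears it (a point fixed in the world has none). Each returns a list of dicts, best first, with "score" (0 to 1); they miss things now and then, are a little off and sometimes report something else, mostly with a low value. They report only what shows in the picture. A call takes as long as a camera call. They do not tell look-alikes from the thing itself.
- search_frame(camera, query): "position" ([x, y, z] in m, in world coordinates, good to about 4 mm: the middle of the surface that is visible of it).
- regions_of(camera, query): "pixels" (420x560 bool, what is visible of it).
- tip_of(camera, query): "position" ([x, y, z] in m, in world coordinates, good to about 4 mm: a listed point, or the origin of a listed thing).
The state is a dict: "time": time; "joint_pos": joint angles; "joint_vel": joint speeds; "tau": joint torques, N m; "eef_pos": TCP position; "orientation": TCP orientation; "force": force on the tool from outside, world axes, zero at the start; "ft_torque": the same for the moment, N m; "grip_width": opening from 0.0 (shut) to 1.0 (fully open); "grasp_force": force on a finger pad.
Only numpy, scipy, OpenCV 4.12 (cv2) and the standard library are available. Lean on these libraries where they do the work, as an engineer would, in place of code of your own. Each camera call takes 0.05 s, during which the arm holds its last target. There are 200 camera calls.

## Task

Slide the lifter under each firing tray of crowns on the bench, one at a time, and set every tray flat and wholly on the deck of the open drawer, without the fingers touching a tray and without tipping one over. When all are in and the lifter is clear, push the drawer fully home, then pick up the scanner and hold it steady for a good second, square to the barcode label and about 10 cm from it. Leave the lifter standing on its blade on the middle of its green pad and the scanner on its belly on the middle of its orange pad, each let go, and leave the other things on the bench where they are.

Things in the scene. Friction and masses are not known exactly. Their poses are not given: they have to be found in the camera images.
- tray1: Brick-red firing tray with white crowns on top: plate 80 (own x) x 62 (y) x 6 mm on two runner feet, 16 mm high, 6 mm wide, along both long sides, so under the plate runs a tunnel 50 mm wide, 16 mm high, open at both x ends (alike). 30 mm high with crowns, 80 to 160 g. Origin: centre of the underside (foot of the runners); z up. None if absent.
- tray2: Brick-red firing tray with white crowns on top: plate 80 (own x) x 62 (y) x 6 mm on two runner feet, 16 mm high, 6 mm wide, along both long sides, so under the plate runs a tunnel 50 mm wide, 16 mm high, open at both x ends (alike). 30 mm high with crowns, 80 to 160 g. Origin: centre of the underside (foot of the runners); z up. None if absent.
- tray3: Brick-red firing tray with white crowns on top: plate 80 (own x) x 62 (y) x 6 mm on two runner feet, 16 mm high, 6 mm wide, along both long sides, so under the plate runs a tunnel 50 mm wide, 16 mm high, open at both x ends (alike). 30 mm high with crowns, 80 to 160 g. Origin: centre of the underside (foot of the runners); z up. None if absent.
- lifter: Offset spatula: flat steel blade 92 (own x) x 40 mm, 3 mm thick, last 14 mm 30 mm wide with a lip 2.5 mm high on top at the tip. A neck rises from the blade's rear, leaning back, to a level black handle 85 x 18 x 18 mm along x. Stands by itself on its blade. 160 g. Origin: centre of the blade's underside; x to the tip, z up. A tray fits between neck and lip when tray and blade centres agree.
- lifter_grip (a point): Point to grip on the lifter, in the handle's mid-height: 76 mm behind the lifter's origin, 75 mm above it. The handle runs along the lifter's x from 37 to 122 mm behind the origin; close the fingers across it.
- lifter_pad: Green flat pad on the bench, 190 by 75 mm, 1 mm thin; the lifter belongs lying on it (blade on the pad, either way along it). Origin at its centre; long side along its x. Does not obstruct.
- scanner: Barcode scanner lying on its belly: grey handle 34 mm wide, 30 mm high, from 85 mm behind to 10 mm ahead of the origin; yellow head 50 x 56 x 40 mm from 10 to 60 mm ahead. Red window low on the nose; the beam leaves in the x-z plane, 45 degrees below own +x. Origin: on the underside, middle line, 10 mm behind the head; x to the nose, z up. 150 g.
- scanner_grip (a point): Point to grip on the scanner: the handle's middle, 30 mm behind the scanner's origin, 22 mm above its underside; close the fingers across it (own y).
- scanner_window (a point): Centre of the scanner's red window, 60 mm ahead of the scanner's origin and 12 mm above its underside.
- scanner_focus (a point): Point on the scanner's beam 100 mm out of the window (70.7 mm ahead of and 70.7 mm below it in the scanner's axes); turns with the scanner.
- scanner_pad: Orange flat pad on the bench, 190 by 75 mm, 1 mm thin; the scanner belongs lying on it (either way along it). Origin at its centre; long side along its x. Does not obstruct.
- label_face (a point): Centre of the barcode label, 76 by 56 mm, white with black bars, on a small grey sloping stand fixed to the bench, 60 mm high; the label slopes 45 degrees, its face looking up and towards the stand's own -x. Axes are the stand's (z up).
- label_out (a point): Point 100 mm straight out from the middle of the label (along its normal): where the scanner's window should be, about.
- drawer (a joint): Opening of the drawer in m: 0 is fully home against its stop, about 0.15 to 0.18 at the start. Slides along the cabinet's x with about 2.5 N of friction, stays where it is left.
- drawer_deck (a point): Middle of the drawer's front edge at deck height (32 mm above the bench), moving with it; x into the cabinet, y along the front, z up. The flat deck reaches 224 mm in and 121 mm to each side; side and back rims 12 mm high, none at the front. The white cabinet (250 deep, 288 wide, 78 mm high, 70 mm clear inside) covers the deck beyond x = the opening; home, the fronts are level.
- drawer_bar (a point): Middle of the drawer's pull bar: black round bar 10 mm thick, 100 mm wide, 30 mm in front of the drawer's front face and 20 mm above the bench; pushing it closes the drawer. The drawer's front face is 262 mm wide and reaches from 6 to 32 mm above the bench.
- cast_a: Bystander: plaster jaw model 50 by 60 by 25 mm, behind the trays; leave alone.
- bottle: Bystander: bottle 50 mm across, 130 mm high; leave alone.
- bowl: Bystander: green bowl 90 mm across, 40 mm high; leave alone.
- jar: Bystander: jar 60 mm across, 70 mm high; leave alone.
- brush: Bystander: brush 160 mm long lying near the robot; leave alone.
- mug: Bystander: mug 72 mm across, 80 mm high, at the left; leave alone.
Not all that is in view belongs to the job. What is shaped like the scanner but blue is not meant. What is shaped like the tray1 but blue is not meant.

How it is judged:
On the way, in this order (a step that is already met when the one before it is completed fails the run):
1. every tray stands flat on the drawer's deck, clear of the lifter (x of tray1 in the frame of drawer_deck between 0.035 and 0.19 m and y of tray1 in the frame of drawer_deck between -0.098 and 0.098 m and z of tray1 in the frame of drawer_deck between -0.006 and 0.006 m and angle between each of tray1, tray2, tray3's own z axis and vertical below 0.08 rad and contact force between each of tray1, tray2, tray3 and lifter below 0.05 N and linear speed of each of tray1, tray2, tray3 below 0.03 m/s and x of tray2 in the frame of drawer_deck between 0.035 and 0.19 m and y of tray2 in the frame of drawer_deck between -0.098 and 0.098 m and z of tray2 in the frame of drawer_deck between -0.006 and 0.006 m and x of tray3 in the frame of drawer_deck between 0.035 and 0.19 m and y of tray3 in the frame of drawer_deck between -0.098 and 0.098 m and z of tray3 in the frame of drawer_deck between -0.006 and 0.006 m and value of joint drawer above 0.05 m), for 0.2 s.
2. the drawer is pushed fully home with the trays in it (value of joint drawer below 0.004 m and velocity of joint drawer between -0.01 and 0.01 m/s), for 0.2 s.
3. the scanner is held steady, square to the label, about 10 cm from it, for one second (distance between scanner_focus and label_face below 0.028 m and distance between scanner_window and label_out below 0.045 m and linear speed of scanner below 0.03 m/s and angular speed of scanner below 0.25 rad/s), for 1 s.
At the end, for the whole second after the job is handed in: Trays flat on the deck (centre 35 mm or more behind the front edge, within 98 mm of the middle), drawer within 6 mm of home, lifter standing on its blade within 70 x 40 mm of the green pad's centre, scanner on its belly within 70 x 45 mm of the orange pad's centre (x of tray1 in the frame of drawer_deck between 0.035 and 0.19 m and y of tray1 in the frame of drawer_deck between -0.098 and 0.098 m and z of tray1 in the frame of drawer_deck between -0.006 and 0.006 m and angle between each of tray1, tray2, tray3's own z axis and vertical below 0.08 rad and contact force between each of tray1, tray2, tray3 and lifter below 0.05 N and x of tray2 in the frame of drawer_deck between 0.035 and 0.19 m and y of tray2 in the frame of drawer_deck between -0.098 and 0.098 m and z of tray2 in the frame of drawer_deck between -0.006 and 0.006 m and x of tray3 in the frame of drawer_deck between 0.035 and 0.19 m and y of tray3 in the frame of drawer_deck between -0.098 and 0.098 m and z of tray3 in the frame of drawer_deck between -0.006 and 0.006 m and value of joint drawer below 0.006 m and x of lifter in the frame of lifter_pad between -0.07 and 0.07 m and y of lifter in the frame of lifter_pad between -0.04 and 0.04 m and angle between lifter's own z axis and vertical below 0.1 rad and height (world z) of lifter below 0.006 m and linear speed of lifter below 0.02 m/s and x of scanner in the frame of scanner_pad between -0.07 and 0.07 m and y of scanner in the frame of scanner_pad between -0.045 and 0.045 m and angle between scanner's own z axis and vertical below 0.15 rad and height (world z) of scanner below 0.008 m); the robot touches nothing.
It fails at once if the fingers touched a tray (contact force between the fingers and tray1 above 0.5 N or contact force between the fingers and tray2 above 0.5 N or contact force between the fingers and tray3 above 0.5 N).
It fails at once if a tray was tipped over (angle between any of tray1, tray2, tray3's own z axis and vertical above 0.8 rad).
It fails at once if a bystander was disturbed (moved by more than 60 mm or tipped) (distance of any of cast_a, bottle, bowl, jar, brush, mug from where it was at the start of the episode above 0.06 m or angle between any of cast_a, bottle, bowl, jar, mug's own z axis and vertical above 0.7 rad).
Of tray1, tray2, tray3 only 2 to 3 are there at a start; the rules pass over those that are not, and their reading is None.
At some moment in a run one of tray1, tray2, tray3, scanner may be knocked a few centimetres aside while the robot is not near it.
It also fails if it takes over 210 s, if anything falls off the work surface, if the arm or the gripper's body presses on something with over 40 N, if the wrist force passes 120 N, or if a joint passes its speed limit or range.

## Working session

There is one attempt and no reset: what is moved stays moved. The work goes in short steps, Python scripts to look and compute and a tool call to move; the robot and the scene stay as the last step left them, time stands still between calls to the robot, and variables do not carry over. Pictures are saved under pics/ and viewed, at most 14 in all, crops included, and the job is handed in when it is done.

Besides the shell and the picture viewer there is one more tool, called as name(argument=value, ...), one argument or row to a line, values as JSON. send_rows: Moves the arm, as the interface text tells. Its arguments: {"type":"object","properties":{"series":{"type":"array"}},"required":["series"]}

```bash
ls; mkdir -p pics
cat > h.py <<'E'
from cell import *
import numpy as np, cv2
from scipy.spatial.transform import Rotation as R
def snap(n,f=None):
    im=np.asarray(camera(n))
    if f: cv2.imwrite('pics/'+f,im[:,:,::-1])
    return im
def ray(n,u,v):
    m=camera_model(n); x=np.array([(u-m['cx'])/m['fx'],(v-m['cy'])/m['fy']]); d=x.copy()
    for _ in range(20): x=d/(1+m['k1']*(x@x))
    return np.array(m['position']),R.from_quat(m['orientation']).apply([x[0],-x[1],-1])
def onplane(n,u,v,z):
    p,d=ray(n,u,v); return p+d*(z-p[2])/d[2]
def proj(n,P):
    m=camera_model(n); c=R.from_quat(m['orientation']).inv().apply(np.atleast_2d(P)-np.array(m['position']))
    x=c[:,:2]*[1,-1]/-c[:,2:]; r=(x**2).sum(1,keepdims=True); x=x*(1+m['k1']*r)
    return x*[m['fx'],m['fy']]+[m['cx'],m['cy']]
E
python3 - <<'E'
from h import *
np.set_printoptions(precision=3,suppress=True)
for n in('side','top'):
    im=snap(n); m=camera_model(n); print(n,m)
    cv2.imwrite(f'pics/{n}0.png',cv2.resize(im[:,:,::-1],(800,600),interpolation=cv2.INTER_CUBIC))
o=get_obs();print({k:np.round(v,4) for k,v in o.items()})
for q in ['tray1','lifter','lifter_grip','lifter_pad','scanner','scanner_grip','scanner_pad','label_face','label_out','drawer_deck','drawer_bar','cast_a','bottle','bowl','jar','brush','mug']:
    print(q,[(np.round(d['position'],3).tolist(),round(d['score'],2)) for d in tip_of('top',q)][:6],'|',[(np.round(d['position'],3).tolist(),round(d['score'],2)) for d in tip_of('side',q)][:6])
E
```

```text
pics
side {'fx': 401.2191939880976, 'fy': 401.2191939880976, 'cx': 278.6146199772494, 'cy': 209.12954238320864, 'k1': 0.03972876210106936, 'position': array([ 0.406, -0.968,  0.795]), 'orientation': array([ 0.46 , -0.037, -0.05 ,  0.886])}
top {'fx': 393.42887675802075, 'fy': 393.42887675802075, 'cx': 274.1360869131921, 'cy': 204.4174599803485, 'k1': -0.10702256418145177, 'position': array([0.435, 0.06 , 1.126]), 'orientation': array([ 0.031, -0.043, -0.7  ,  0.713])}
{'time': np.float64(0.1), 'joint_pos': array([-1.218,  0.418, -0.01 ,  1.614,  0.005,  1.111, -0.053]), 'joint_vel': array([-0.   ,  0.   ,  0.001, -0.001,  0.001,  0.001,  0.001]), 'tau': array([  0.002, -86.582,   0.681, -43.564,   0.019,   0.005,  -0.   ]), 'eef_pos': array([0.24 , 0.577, 0.231]), 'orientation': array([ 0.196,  0.981, -0.001, -0.   ]), 'force': array([ 0.737,  0.931, -0.01 ]), 'ft_torque': array([ 0.012, -0.004, -0.02 ]), 'grasp_force': np.float64(0.0), 'grip_width': np.float64(0.9982)}
tray1 [([0.566, 0.408, -0.001], 0.88), ([0.467, 0.314, 0.001], 0.79), ([0.599, 0.189, -0.004], 0.59)] | [([0.597, 0
[... 1271 characters left out ...]
0.55)]
drawer_bar [([0.512, -0.172, 0.02], 0.73)] | [([0.514, -0.173, 0.018], 0.72)]
cast_a [([0.761, 0.173, 0.002], 0.79), ([0.568, 0.409, -0.002], 0.6)] | [([0.766, 0.172, -0.001], 0.66), ([0.497, -0.422, -0.002], 0.38)]
bottle [([0.749, 0.249, -0.001], 0.92)] | [([0.75, 0.254, 0.004], 0.61), ([0.458, -0.421, 0.018], 0.46)]
bowl [([0.453, -0.42, 0.02], 0.44)] | [([0.706, 0.337, 0.002], 0.65), ([0.5, -0.422, -0.003], 0.24)]
jar [([0.681, -0.419, 0.003], 0.74)] | [([0.681, -0.418, -0.001], 0.8)]
brush [([0.332, 0.29, 0.001], 0.84)] | [([0.328, 0.292, -0.001], 0.63)]
mug [([0.505, 0.558, 0.001], 0.7), ([0.682, -0.419, 0.001], 0.46), ([0.496, -0.424, 0.0], 0.32)] | [([0.513, 0.56, 0.0], 0.64)]
```

View pics/top0.png

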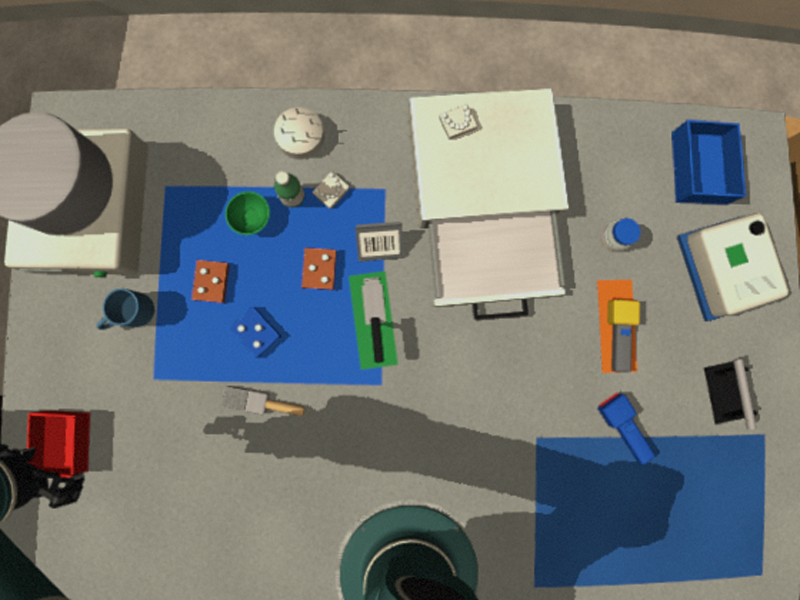

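View pics/side0.png

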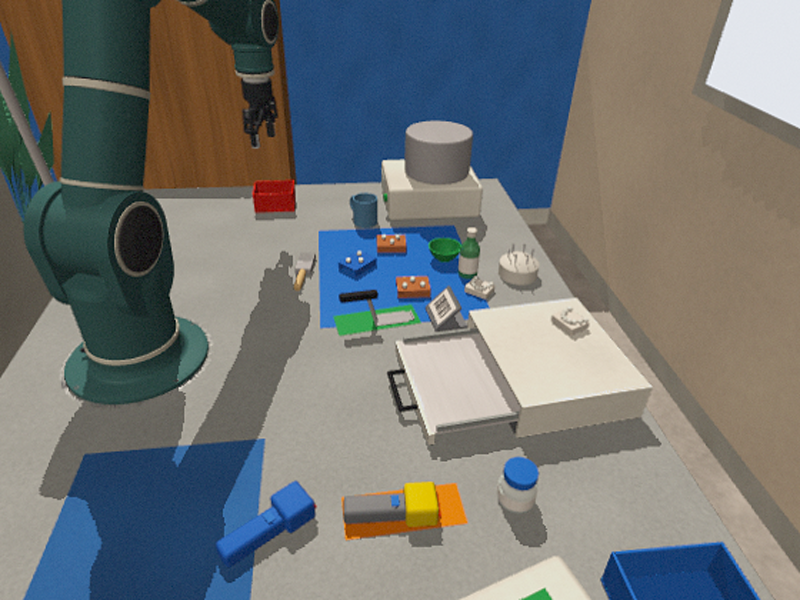

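```bash
cat >> h.py <<'E'
def rect(cam,mask,z):
    c=max(cv2.findContours(mask.astype(np.uint8),cv2.RETR_EXTERNAL,cv2.CHAIN_APPROX_NONE)[0],key=cv2.contourArea)[:,0]
    P=np.array([onplane(cam,u,v,z)[:2] for u,v in c]).astype(np.float32)*1000
    b=cv2.boxPoints(cv2.minAreaRect(P)); e=[b[1]-b[0],b[2]-b[1]]; l=[np.linalg.norm(x) for x in e]; L=e[int(l[1]>l[0])]
    a=np.degrees(np.arctan2(L[1],L[0])); return b.mean(0)/1000,(a+90)%180-90,sorted(l)[::-1],b/1000
E
python3 - <<'E'
from h import *
np.set_printoptions(precision=3,suppress=True)
ims={n:snap(n) for n in('top','side')}; draw=cv2.resize(ims['top'][:,:,::-1],None,fx=4,fy=4,interpolation=cv2.INTER_CUBIC)
def show(n,q,z,col=None):
    for d in regions_of(n,q)[:4]:
        m=np.array(d['pixels']); 
        if m.sum()<30: continue
        c,a,l,b=rect(n,m,z); im=ims[n]; print(n,q,round(d['score'],2),c,'yaw',round(a,1),np.round(l),im[m].mean(0).round())
        if n=='top': cv2.polylines(draw,[np.int32(proj('top',np.c_[b,np.full(4,z)])*4+2)],True,(255,255,0),1)
for q,z in [('tray1',.022),('lifter_pad',.001),('scanner_pad',.001),('scanner',.03),('lifter',.08)]:
    for n in('top','side'): show(n,q,z)
hs=cv2.cvtColor(ims['top'],cv2.COLOR_RGB2HSV)
def colm(lo,hi,box):
    m=cv2.inRange(hs,lo,hi); k=np.zeros_like(m); x0,y0,x1,y1=box; k[y0:y1,x0:x1]=m[y0:y1,x0:x1]; return k>0
s=0.7
for nm,lo,hi,box,z in [('handle',(0,0,0),(180,255,50),(255,215,272,258),.084),('pad',(50,120,60),(75,255,255),(240,185,282,262),.001),('yellow',(20,150,100),(35,255,255),(415,200,455,235),.04),('orange',(5,180,120),(18,255,255),(410,190,455,265),.001)]:
    c,a,l,b=rect('top',colm(lo,hi,box),z); print(nm,c,'yaw',round(a,1),np.round(l)); cv2.polylines(draw,[np.int32(proj('top',np.c_[b,np.full(4,z)])*4+2)],True,(255,0,255),1)
cv2.imwrite('pics/crop1.png',draw[600:1100,500:1300]); cv2.imwrite('pics/crop2.png',draw[600:1200,1100:1900])
E
```

```text
top tray1 0.97 [0.468 0.31 ] yaw 46.4 [81. 67.] [ 52.  92. 160.]
top tray1 0.74 [0.565 0.402] yaw -6.1 [84. 72.] [154.  94.  68.]
top tray1 0.57 [0.598 0.187] yaw -2.7 [77. 63.] [169. 101.  67.]
side tray1 0.85 [0.472 0.298] yaw 46.6 [98. 84.] [ 52.  93. 151.]
side tray1 0.73 [0.596 0.171] yaw 84.7 [87. 80.] [155.  99.  68.]
side tray1 0.55 [0.569 0.387] yaw 84.7 [87. 75.] [156.  97.  64.]
top lifter_pad 0.97 [0.497 0.077] yaw 9.0 [191.  76.] [ 56. 137.  71.]
top lifter_pad 0.33 [0.511 0.588] yaw -84.2 [123.  80.] [40. 57. 66.]
side lifter_pad 0.95 [0.449 0.071] yaw 9.5 [86. 76.] [ 58. 161.  81.]
side lifter_pad 0.16 [0.509 0.644] yaw 85.1 [236.  82.] [56. 79. 94.]
top scanner_pad 0.89 [ 0.493 -0.419] yaw -1.2 [188.  77.] [196. 105.  41.]
side scanner_pad 0.68 [ 0.496 -0.422] yaw 2.3 [188.  77.] [190. 107.  18.]
top scanner 0.86 [ 0.475 -0.422] yaw -1.2 [150.  66.] [143. 124.  69.]
side scanner 0.67 [ 0.475 -0.433] yaw 0.4 [146.  78.] [149. 133.  63.]
side scanner 0.59 [ 0.29  -0.443] yaw 35.6 [152.  78.] [ 43.  87. 152.]
top lifter 0.84 [0.493 0.07 ] yaw 8.4 [155.  39.] [115. 117. 103.]
top lifter 0.24 [0.56  0.385] yaw -4.8 [77. 63.] [158.  95.  65.]
side lifter 0.88 [0.489 0.019] yaw -54.0 [167.  85.] [103. 103. 105.]
handle [0.457 0.069] yaw 6.6 [78. 14.]
pad [0.498 0.079] yaw 8.8 [188.  72.]
yellow [ 0.519 -0.419] yaw 88.5 [65. 49.]
orange [ 0.494 -0.421] yaw 1.2 [187.  72.]
```

View pics/crop1.png

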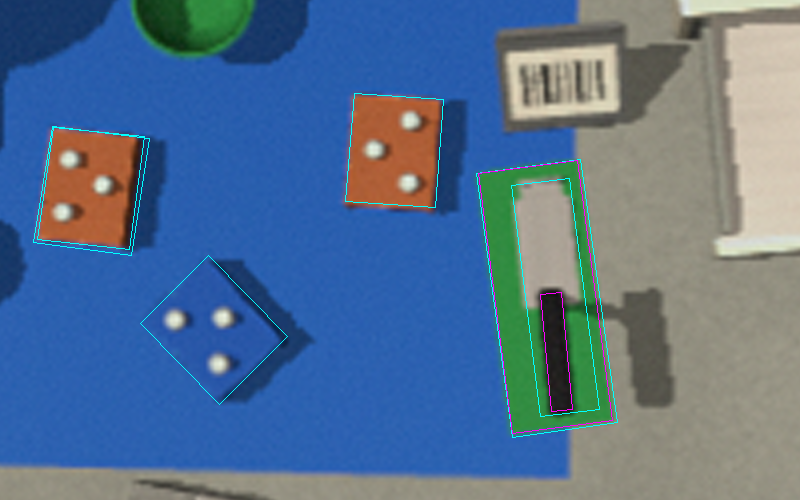

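View pics/crop2.png

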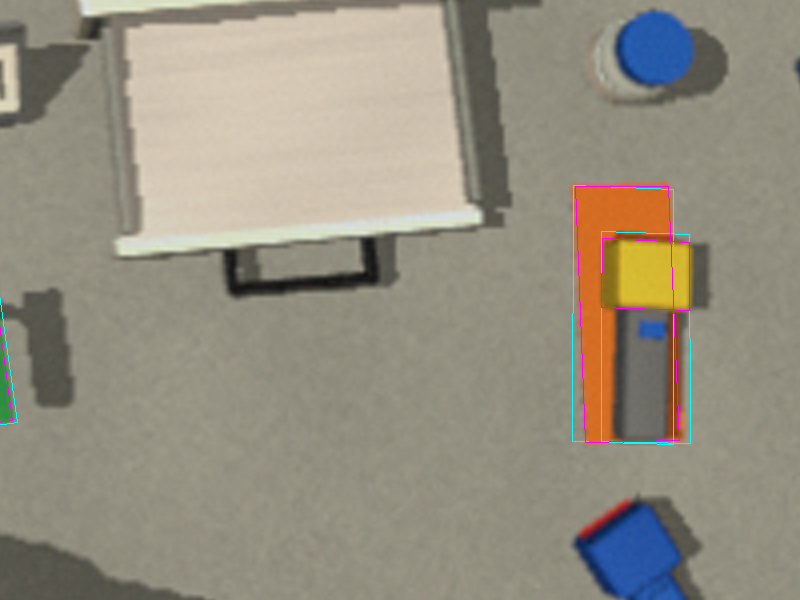

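```bash
cat >> h.py <<'E'
from scipy.optimize import minimize
def boxfit(masks,x0,dims):
    """masks {cam:bool}; box dims (lx,ly,h) standing on z0; fit x,y,yaw(deg)"""
    lx,ly,h,z0=dims; C=np.array([[sx*lx/2,sy*ly/2,z] for sx in(-1,1) for sy in(-1,1) for z in(z0,z0+h)]); S=4
    big={n:cv2.resize(m.astype(np.uint8),None,fx=S,fy=S,interpolation=cv2.INTER_LINEAR) for n,m in masks.items()}
    def cost(p):
        P=R.from_euler('z',p[2],degrees=True).apply(C)+[p[0]/1000,p[1]/1000,0]; t=0
        for n,m in big.items():
            k=np.zeros_like(m); cv2.fillConvexPoly(k,cv2.convexHull(np.int32(np.round((proj(n,P)+.5)*S*16))).reshape(-1,2),1,shift=4)
            t+=1-(k&m).sum()/(k|m).sum()
        return t
    r=minimize(cost,x0,method='Nelder-Mead',options=dict(initial_simplex=[x0]+[np.add(x0,d) for d in([6,0,0],[0,6,0],[0,0,6])],xatol=.1,fatol=1e-4))
    return r.x.round(1),round(r.fun,3)
def redtrays():
    ms={}
    for n in('top','side'):
        im=snap(n); h=cv2.cvtColor(im,cv2.COLOR_RGB2HSV); m=cv2.inRange(h,(0,100,60),(14,255,255)); m=cv2.morphologyEx(m,cv2.MORPH_CLOSE,np.ones((5,5)))
        ms[n]=cv2.connectedComponentsWithStats(m)
    return ms
def trayfit(x,y,yaw,z0=0,ms=None):
    ms=ms or redtrays(); out={}
    for n,(k,lab,st,cen) in ms.items():
        u,v=proj(n,[x,y,z0+.022])[0]; 
        i=min((i for i in range(1,k) if st[i,4]>60),key=lambda i:np.hypot(*(cen[i]-[u,v]))); out[n]=lab==i
    return boxfit(out,[x*1000,y*1000,yaw],(.08,.062,.022,z0)),{n:boxfit({n:m},[x*1000,y*1000,yaw],(.08,.062,.022,z0)) for n,m in out.items()}
E
python3 - <<'E'
from h import *
np.set_printoptions(precision=4,suppress=True)
ms=redtrays()
print(trayfit(.567,.407,-5,0,ms)); print(trayfit(.598,.188,-3,0,ms))
f=lambda x,y,ox,oy,z: onplane('top',(x+ox+.5)/4-.5,(y+oy+.5)/4-.5,z)
a,b=f(118,241,1100,600,.032),f(482,211,1100,600,.032); print('front',a,b,(a+b)/2,np.degrees(np.arctan2(*(a-b)[1::-1]))-90)
a,b=f(500,33,500,600,.06),f(622,26,500,600,.06); print('stand',a,b,(a+b)/2,np.degrees(np.arctan2(*(a-b)[1::-1]))-90)
for q in('label_face','label_out','drawer_deck','drawer_bar','scanner_grip','lifter_grip','scanner'):
    print(q,[np.round(d['position'],3).tolist()+[round(d['score'],2)] for n in('top','side') for d in tip_of(n,q)[:2]])
E
```

```text
((array([568. , 409.6,  -5.2]), np.float64(0.319)), {'top': (array([568.4, 408.7,  -5.5]), np.float64(0.138)), 'side': (array([570.3, 411.8,  -7.7]), np.float64(0.183))})
((array([598.3, 189.6,  -4.7]), np.float64(0.248)), {'top': (array([597.2, 189.4,  -1.6]), np.float64(0.109)), 'side': (array([599.3, 192.2,  -6.8]), np.float64(0.131))})
front [ 0.5366 -0.0423  0.032 ] [ 0.5628 -0.3021  0.032 ] [ 0.5497 -0.1722  0.032 ] 5.7721861516149175
stand [0.6752 0.1123 0.06  ] [0.6819 0.0281 0.06  ] [0.6786 0.0702 0.06  ] 4.565885729281646
label_face [[0.648, 0.067, 0.037, 0.96], [0.646, 0.076, 0.038, 0.64], [0.498, -0.424, -0.001, 0.38]]
label_out [[0.579, 0.06, 0.108, 0.61]]
drawer_deck [[0.544, -0.171, 0.034, 0.68], [0.544, -0.172, 0.034, 0.94]]
drawer_bar [[0.513, -0.172, 0.02, 0.55], [0.514, -0.173, 0.019, 0.91]]
scanner_grip [[0.454, -0.426, 0.022, 0.86], [0.273, -0.446, 0.02, 0.64], [0.273, -0.447, 0.018, 0.82], [0.457, -0.421, 0.021, 0.72]]
lifter_grip [[0.464, 0.072, 0.074, 0.69], [0.749, 0.251, 0.003, 0.53], [0.467, 0.071, 0.075, 0.86]]
scanner [[0.564, 0.409, -0.001, 0.7], [0.487, -0.422, 0.0, 0.58], [0.296, -0.428, -0.002, 0.92], [0.487, -0.429, 0.002, 0.8]]
```

```bash
cat >> h.py <<'E'
import json
def plan(way,grip,start=None):
    """way: list of (x,y,z,yawdeg[,ncalls rows]) ; tool down, lifter-like yaw"""
    o=get_obs()
    p,q=(np.array(o['eef_pos']),R.from_quat(o['orientation'])) if start is None else start
    for x,y,z,yaw,n in way:
        t=np.array([x,y,z]); Q=R.from_matrix(np.c_[[-np.cos(np.radians(yaw)),-np.sin(np.radians(yaw)),0],[-np.sin(np.radians(yaw)),np.cos(np.radians(yaw)),0],[0,0,-1]])
        rv=(q.inv()*Q).as_rotvec(degrees=True); left=n; dp=(t-p)/n
        i=0
        while i<n:
            k=min(5,n-i); q0=q*R.from_rotvec(rv*i/n,degrees=True); p0=p+dp*i
            rows=[[*np.round(q0.inv().apply(dp*j),4).tolist(),*np.round(rv*j/n,2).tolist(),grip] for j in range(1,k+1)]
            print('  '+json.dumps([rows]).replace(' ','').replace('-0.0,','0,').replace('0.0,','0,')); i+=k
        p,q=t,Q
def st():
    o=get_obs(); M=R.from_quat(o['orientation']).as_matrix()
    print('t',round(float(o['time']),2),'p',np.round(o['eef_pos'],4),'yaw',round(float(np.degrees(np.arctan2(-M[1,0],-M[0,0]))),2),'tilt',round(float(np.degrees(np.arccos(-M[2,2]))),2),'F',np.round(o['force'],1),'grip',round(float(o['grip_width']),3),round(float(o['grasp_force']),1),'q',np.round(o['joint_pos'],2))
E
python3 - <<'E'
from h import *
st(); plan([(.466,.071,.2,7.5,15),(.466,.071,.085,7.5,5)],.05)
E
```

```text
t 3.2 p [0.2404 0.5769 0.2312] yaw -22.62 tilt 0.0 F [-0.3  0.6 -0. ] grip 1.003 0.0 q [-1.22  0.42 -0.01  1.61  0.    1.11 -0.05]
  [[[-0.0269,-0.0253,0.0021,0,0,-2.01,0.05],[-0.0537,-0.0507,0.0042,0,0,-4.02,0.05],[-0.0806,-0.076,0.0063,0,0,-6.02,0.05],[-0.1074,-0.1014,0.0083,0,0,-8.03,0.05],[-0.1343,-0.1267,0.0104,0,0,-10.04,0.05]]]
  [[[-0.022,-0.0296,0.0021,0,0,-2.01,0.05],[-0.0441,-0.0593,0.0042,0,0,-4.02,0.05],[-0.0661,-0.0889,0.0063,0,0,-6.02,0.05],[-0.0881,-0.1186,0.0083,0,0,-8.03,0.05],[-0.1101,-0.1482,0.0104,0,0,-10.04,0.05]]]
  [[[-0.0165,-0.033,0.0021,0,0,-2.01,0.05],[-0.033,-0.0661,0.0042,0,0,-4.02,0.05],[-0.0496,-0.0991,0.0063,0,0,-6.02,0.05],[-0.0661,-0.1321,0.0083,0,0,-8.03,0.05],[-0.0826,-0.1651,0.0104,0,0,-10.04,0.05]]]
  [[[0,0,0.023,0,0,0,0.05],[0,0,0.046,0,0,0,0.05],[0,0,0.069,0,0,0,0.05],[0,0,0.092,0,0,0,0.05],[0,0,0.115,0,0,0,0.05]]]
```

send_rows(
  series=[
    [[-0.027,-0.025,0.002,0,0,-2,0.05],[-0.054,-0.051,0.004,0,0,-4,0.05],[-0.081,-0.076,0.006,0,0,-6,0.05],[-0.107,-0.101,0.008,0,0,-8,0.05],[-0.134,-0.127,0.01,0,0,-10,0.05]],
  ],
)

```text
time: 3.7
eef_pos: [0.3156, 0.4069, 0.2213]
orientation: [0.109, 0.994, 0.0, 0.0]
force: [0.0, 0.2, -0.6]
grip_width: 0.588
grasp_force: 0.0
```

send_rows(
  series=[
    [[-0.022,-0.03,0.002,0,0,-2,0.05],[-0.044,-0.059,0.004,0,0,-4,0.05],[-0.066,-0.089,0.006,0,0,-6,0.05],[-0.088,-0.119,0.008,0,0,-8,0.05],[-0.11,-0.148,0.01,0,0,-10,0.05]],
  ],
)

```text
time: 4.2
eef_pos: [0.3907, 0.2382, 0.2115]
orientation: [0.022, 1.0, 0.0, 0.0]
force: [0.3, 0.6, 0.3]
grip_width: 0.59
grasp_force: 0.0
```

send_rows(
  series=[
    [[-0.017,-0.033,0.002,0,0,-2,0.05],[-0.033,-0.066,0.004,0,0,-4,0.05],[-0.05,-0.099,0.006,0,0,-6,0.05],[-0.066,-0.132,0.008,0,0,-8,0.05],[-0.083,-0.165,0.01,0,0,-10,0.05]],
  ],
)

```text
time: 4.7
eef_pos: [0.466, 0.0696, 0.2015]
orientation: [-0.065, 0.998, 0.0, 0.0]
force: [0.2, 0.9, -0.6]
grip_width: 0.583
grasp_force: 0.0
```

Run:
```python
from h import *
st(); plan([(.466,.071,.056,7.5,10)],.05)
```

```text
t 4.7 p [0.466  0.0696 0.2015] yaw 7.47 tilt 0.03 F [ 0.2  0.9 -0.6] grip 0.583 0.0 q [-0.45  0.18  0.27  2.02 -0.06  0.95  1.54]
  [[[0,0.0001,0.0145,0,0,0,0.05],[0,0.0003,0.0291,0,0.01,-0.01,0.05],[0,0.0004,0.0436,0,0.01,-0.01,0.05],[0,0.0005,0.0582,0,0.01,-0.01,0.05],[0,0.0007,0.0727,0,0.02,-0.02,0.05]]]
  [[[0,0.0001,0.0145,0,0,0,0.05],[0,0.0003,0.0291,0,0.01,-0.01,0.05],[0,0.0004,0.0436,0,0.01,-0.01,0.05],[0,0.0005,0.0582,0,0.01,-0.01,0.05],[-0.0001,0.0007,0.0727,0,0.02,-0.02,0.05]]]
```

send_rows(
  series=[
    [[0,0,0.025,0,0,0,0.05],[0,0,0.05,0,0,0,0.05],[0,0,0.075,0,0,0,0.05],[0,0.001,0.1,0,0,0,0.05],[0,0.001,0.12,0,0,0,0.05]],
  ],
)

```text
time: 5.2
eef_pos: [0.4652, 0.0721, 0.0801]
orientation: [-0.064, 0.998, -0.0, -0.0]
force: [1.8, 0.1, 0.2]
grip_width: 0.582
grasp_force: 0.0
```

send_rows(
  series=[
    [[0,0,0.015,0,0,0,0.05],[0,0,0.026,0,0,0,0.05],[0,0,0.026,0,0,0,0.05]],
  ],
)

```text
time: 5.5
eef_pos: [0.4649, 0.0719, 0.0544]
orientation: [-0.064, 0.998, -0.0, -0.001]
force: [-0.0, 0.3, 0.0]
grip_width: 0.585
grasp_force: 0.0
```

send_rows(
  series=[
    [[0,0,0,0,0,0,0],[0,0,0,0,0,0,0],[0,0,0,0,0,0,0],[0,0,0,0,0,0,0],[0,0,0,0,0,0,0]],
  ],
)

```text
time: 6.0
eef_pos: [0.4659, 0.0722, 0.056]
orientation: [-0.064, 0.998, 0.0, 0.001]
force: [-2.4, -0.2, 8.4]
grip_width: 0.202
grasp_force: 61.1
```

Run:
```python
from h import *
st()
im=snap('side','grip_side.png'); t=snap('top')
cv2.imwrite('pics/g1.png',np.hstack([cv2.resize(im[150:270,200:360,::-1],(640,480),interpolation=cv2.INTER_CUBIC)]))
```

```text
t 6.0 p [0.4659 0.0722 0.056 ] yaw 7.38 tilt 0.07 F [-2.4 -0.2  8.4] grip 0.202 61.1 q [-0.41  0.42  0.22  2.13 -0.16  0.61  1.62]
```

View pics/g1.png

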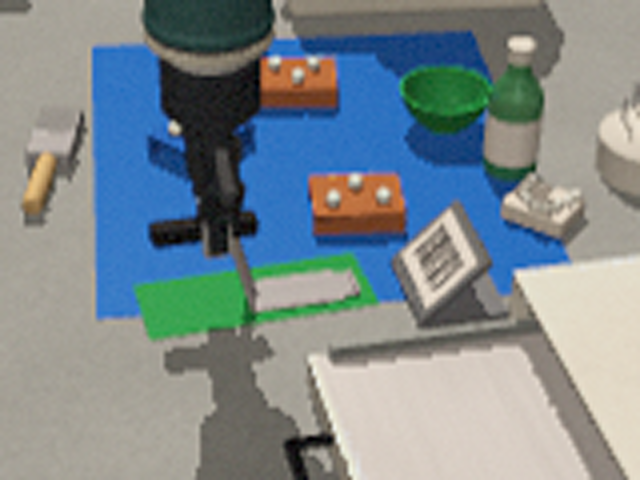

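Run:
```python
from h import *
plan([(.466,.072,.11,7.4,3),(.4215,.2023,.11,-4,5)],0)
```

```text
[[[0,-0.0001,-0.018,0,0.02,-0.01,0],[-0.0001,-0.0001,-0.036,0.01,0.04,-0.01,0],[-0.0001,-0.0002,-0.054,0.01,0.07,-0.02,0]]]
  [[[0.0055,0.027,0,0,0,2.28,0],[0.0109,0.054,0,0,0,4.56,0],[0.0164,0.081,0,0,0,6.84,0],[0.0219,0.108,0,0,0,9.12,0],[0.0273,0.1349,0,0,0,11.4,0]]]
```

send_rows(
  series=[
    [[0,0,-0.01,0,0,0,0],[0,0,-0.03,0,0,0,0],[0,0,-0.054,0,0,0,0]],
  ],
)

```text
time: 6.4
eef_pos: [0.465, 0.0719, 0.1102]
orientation: [-0.064, 0.998, -0.0, -0.001]
force: [0.3, -0.6, -1.1]
grip_width: 0.203
grasp_force: 59.6
```

send_rows(
  series=[
    [[0.005,0.027,0,0,0,2.3,0],[0.011,0.054,0,0,0,4.6,0],[0.016,0.081,0,0,0,6.8,0],[0.022,0.108,0,0,0,9.1,0],[0.027,0.135,0,0,0,11.4,0]],
  ],
)

```text
time: 6.9
eef_pos: [0.4208, 0.2035, 0.1101]
orientation: [0.036, 0.999, 0.0, 0.0]
force: [1.0, 0.2, -1.8]
grip_width: 0.198
grasp_force: 59.7
```

Run:
```python
from h import *
st()
t=snap('top'); s=snap('side'); st()
ms=redtrays(); print(trayfit(.598,.19,-4,0,ms)); 
for n in('top','side'): print(n,[(np.round(d['position'],4),d['score']) for d in tip_of(n,'lifter')[:2]],[(np.round(d['position'],4),d['score']) for d in tip_of(n,'lifter_grip')[:1]])
a=cv2.resize(t[120:240,180:330,::-1],(500,400),interpolation=cv2.INTER_CUBIC); b=cv2.resize(s[150:240,220:340,::-1],(533,400),interpolation=cv2.INTER_CUBIC)
cv2.imwrite('pics/g2.png',cv2.resize(np.hstack([a,b]),(800,310)))
```

```text
t 6.9 p [0.4208 0.2035 0.1101] yaw -4.12 tilt 0.03 F [ 1.   0.2 -1.8] grip 0.198 59.7 q [-0.72  0.31  0.23  2.11 -0.11  0.73  1.08]
t 7.0 p [0.4202 0.2057 0.11  ] yaw -3.84 tilt 0.06 F [ 0.   0.1 -1.3] grip 0.199 59.7 q [-0.72  0.31  0.23  2.11 -0.11  0.73  1.08]
((array([597.9, 190. ,  -4.6]), np.float64(0.254)), {'top': (array([597. , 188.9,   0.6]), np.float64(0.113)), 'side': (array([599.6, 193.1,  -7.2]), np.float64(0.129))})
top [(array([0.4916, 0.2042, 0.0552]), 0.54)] [(array([0.7654, 0.1706, 0.0022]), 0.2)]
side [(array([ 0.4874, -0.4322, -0.0022]), 0.65), (array([0.4909, 0.1999, 0.0542]), 0.53)] [(array([0.4197, 0.204 , 0.1306]), 0.68)]
```

View pics/g2.png

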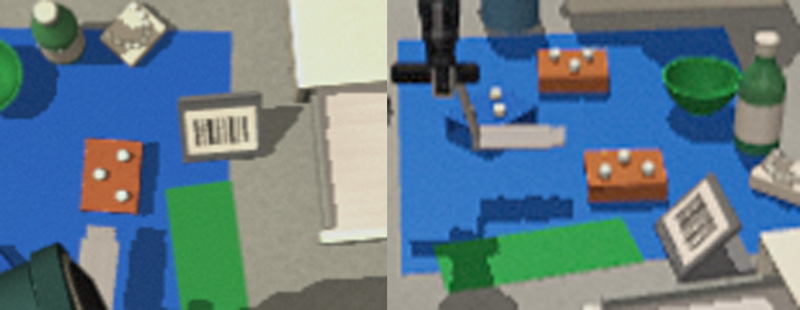

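Run:
```python
from h import *
plan([(.4224,.2023,.059,-4,4),(.4972,.1971,.059,-4,5),(.5272,.195,.059,-4,3),(.5272,.195,.1,-4,5)],0)
```

```text
[[[-0.0002,0.0002,0.0126,0,0,-0.02,0],[-0.0003,0.0004,0.0252,-0.01,0.01,-0.04,0],[-0.0005,0.0006,0.0379,-0.01,0.01,-0.06,0],[-0.0007,0.0007,0.0505,-0.01,0.01,-0.08,0]]]
  [[[-0.015,0,0,0,0,0,0],[-0.03,0,0,0,0,0,0],[-0.045,0,0,0,0,0,0],[-0.06,0,0,0,0,0,0],[-0.075,0,0,0,0,0,0]]]
  [[[-0.01,0,0,0,0,0,0],[-0.02,0,0,0,0,0,0],[-0.0301,0,0,0,0,0,0]]]
  [[[0,0,-0.0082,0,0,0,0],[0,0,-0.0164,0,0,0,0],[0,0,-0.0246,0,0,0,0],[0,0,-0.0328,0,0,0,0],[0,0,-0.041,0,0,0,0]]]
```

send_rows(
  series=[
    [[-0.001,0,0.013,0,0,0,0],[-0.001,0,0.026,0,0,0,0],[-0.001,0,0.04,0,0,0,0],[-0.001,0,0.051,0,0,0,0],[-0.001,0,0.051,0,0,0,0]],
  ],
)

```text
time: 7.8
eef_pos: [0.4219, 0.2015, 0.0567]
orientation: [0.035, 0.999, -0.001, -0.001]
force: [0.2, 0.4, -1.6]
grip_width: 0.205
grasp_force: 60.0
```

Run:
```python
from h import *
st();st();plan([(.4972,.1971,.059,-4,5)],0)
```

```text
t 7.8 p [0.4219 0.2015 0.0567] yaw -4.06 tilt 0.13 F [ 0.2  0.4 -1.6] grip 0.205 60.0 q [-0.69  0.41  0.21  2.13 -0.15  0.61  1.12]
t 7.8 p [0.4219 0.2015 0.0567] yaw -4.06 tilt 0.13 F [ 0.2  0.4 -1.6] grip 0.205 60.0 q [-0.69  0.41  0.21  2.13 -0.15  0.61  1.12]
  [[[-0.0151,0.0002,-0.0005,-0.02,-0.02,-0.01,0],[-0.0302,0.0004,-0.001,-0.04,-0.04,-0.02,0],[-0.0453,0.0005,-0.0015,-0.05,-0.06,-0.03,0],[-0.0604,0.0007,-0.002,-0.07,-0.08,-0.05,0],[-0.0755,0.0009,-0.0024,-0.09,-0.1,-0.06,0]]]
```

send_rows(
  series=[
    [[-0.015,0.0005,-0.002,0,0,0,0],[-0.03,0.0005,-0.002,0,0,0,0],[-0.045,0.0005,-0.002,0,0,0,0],[-0.06,0.0005,-0.002,0,0,0,0],[-0.075,0.0005,-0.002,0,0,0,0]],
  ],
)

```text
time: 8.3
eef_pos: [0.4978, 0.1972, 0.0599]
orientation: [0.035, 0.999, -0.0, -0.0]
force: [-1.1, 0.0, -1.3]
grip_width: 0.198
grasp_force: 60.0
```

send_rows(
  series=[
    [[-0.01,0,0,0,0,0,0],[-0.02,0,0,0,0,0,0],[-0.03,0,0,0,0,0,0],[-0.03,0,0,0,0,0,0]],
  ],
)

```text
time: 8.7
eef_pos: [0.5281, 0.1952, 0.0602]
orientation: [0.035, 0.999, -0.0, 0.0]
force: [-0.0, -0.8, -1.7]
grip_width: 0.2
grasp_force: 60.0
```

Run:
```python
from h import *
st();t=snap('top');st();ms=redtrays(); print(trayfit(.598,.19,-4,0,ms))
s=snap('side')
a=cv2.resize(t[120:240,180:330,::-1],(500,400),interpolation=cv2.INTER_CUBIC); b=cv2.resize(s[150:240,220:340,::-1],(533,400),interpolation=cv2.INTER_CUBIC)
cv2.imwrite('pics/g3.png',cv2.resize(np.hstack([a,b]),(800,310)))
```

```text
t 8.7 p [0.5281 0.1952 0.0602] yaw -4.06 tilt 0.04 F [-0.  -0.8 -1.7] grip 0.2 60.0 q [-0.58  0.54  0.21  1.9  -0.16  0.72  1.23]
t 8.75 p [0.5273 0.1953 0.0601] yaw -4.04 tilt 0.01 F [-0.5 -0.1 -1.5] grip 0.202 60.0 q [-0.58  0.54  0.21  1.9  -0.16  0.72  1.23]
((array([601.7, 188.9,  -6.7]), np.float64(0.942)), {'top': (array([618.2, 150.5,  20.4]), np.float64(0.808)), 'side': (array([601.9, 193.4,  -5.4]), np.float64(0.113))})
```

View pics/g3.png

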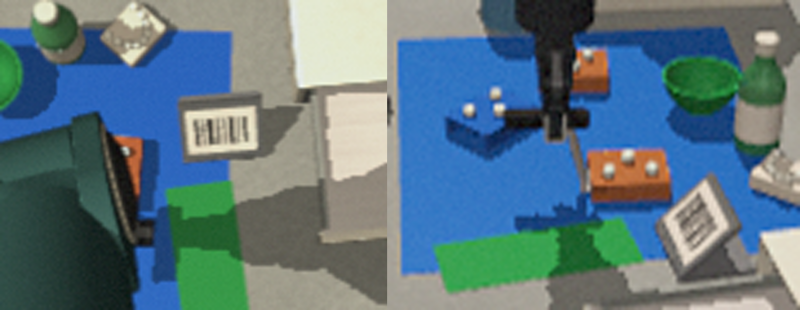

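send_rows(
  series=[
    [[0.001,0,-0.005,0,0,0,0],[0.001,0,-0.01,0,0,0,0],[0.001,0,-0.015,0,0,0,0],[0.001,0,-0.022,0,0,0,0],[0.001,0,-0.03,0,0,0,0]],
  ],
)

```text
time: 9.4
eef_pos: [0.5261, 0.1956, 0.091]
orientation: [0.035, 0.999, -0.0, 0.0]
force: [-0.2, -0.5, -1.7]
grip_width: 0.199
grasp_force: 59.8
```

send_rows(
  series=[
    [[0,0,-0.014,0,0,0,0],[0,0,-0.028,0,0,0,0],[0,0,-0.042,0,0,0,0],[0,0,-0.056,0,0,0,0],[0,0,-0.07,0,0,0,0]],
  ],
)

```text
time: 9.9
eef_pos: [0.5262, 0.1956, 0.1617]
orientation: [0.035, 0.999, 0.0, 0.0]
force: [0.1, -0.1, -2.1]
grip_width: 0.2
grasp_force: 59.8
```

Run:
```python
from h import *
st();s=snap('side');st()
cv2.imwrite('pics/g4.png',cv2.resize(s[120:240,220:380,::-1],(640,480),interpolation=cv2.INTER_CUBIC))
plan([(.47,.199,.16,-4,3),(.44,-.233,.16,5.7,18),(.5441,-.2224,.16,5.7,5),(.5441,-.2224,.105,5.7,5),(.5441,-.2224,.092,5.7,4)],0)
```

```text
t 9.9 p [0.5262 0.1956 0.1617] yaw -4.02 tilt 0.02 F [ 0.1 -0.1 -2.1] grip 0.2 59.8 q [-0.61  0.39  0.25  1.85 -0.12  0.92  1.19]
t 9.95 p [0.5271 0.1959 0.1638] yaw -4.03 tilt 0.18 F [2.3 0.8 1.2] grip 0.198 59.9 q [-0.61  0.39  0.25  1.85 -0.12  0.92  1.19]
  [[[0.0191,-0.0003,0.0012,0.03,0.05,-0.01,0],[0.0381,-0.0006,0.0024,0.06,0.1,-0.02,0],[0.0572,-0.001,0.0037,0.09,0.15,-0.03,0]]]
  [[[0,-0.0241,0,0,0,-0.54,0],[0,-0.0481,0,0,0,-1.08,0],[0,-0.0722,0,0,0,-1.62,0],[0,-0.0962,0,0,0,-2.16,0],[-0.0001,-0.1203,0,0,0,-2.69,0]]]
  [[[0.0011,-0.024,0,0,0,-0.54,0],[0.0022,-0.0481,0,0,0,-1.08,0],[0.0034,-0.0721,0,0,0,-1.62,0],[0.0045,-0.0961,0,0,0,-2.16,0],[0.0056,-0.1202,0,0,0,-2.69,0]]]
  [[[0.0022,-0.024,0,0,0,-0.54,0],[0.0045,-0.0479,0,0,0,-1.08,0],[0.0067,-0.0719,0,0,0,-1.62,0],[0.009,-0.0958,0,0,0,-2.16,0],[0.0112,-0.1198,0,0,0,-2.69,0]]]
  [[[0.0034,-0.0238,0,0,0,-0.54,0],[0.0067,-0.0476,0,0,0,-1.08,0],[0.0101,-0.0715,0,0,0,-1.62,0]]]
  [[[-0.0209,0,0,0,0,0,0],[-0.0419,0.0001,0,0,0,0,0],[-0.0628,0.0001,0,0,0,0,0],[-0.0837,0.0002,0,0,0,0,0],[-0.1046,0.0002,0,0,0,0,0]]]
  [[[0,0,0.011,0,0,0,0],[0,0,0.022,0,0,0,0],[0,0,0.033,0,0,0,0],[0,0,0.044,0,0,0,0],[0,0,0.055,0,0,0,0]]]
  [[[0,0,0.0032,0,0,0,0],[0,0,0.0065,0,0,0,0],[0,0,0.0097,0,0,0,0],[0,0,0.013,0,0,0,0]]]
```

View pics/g4.png

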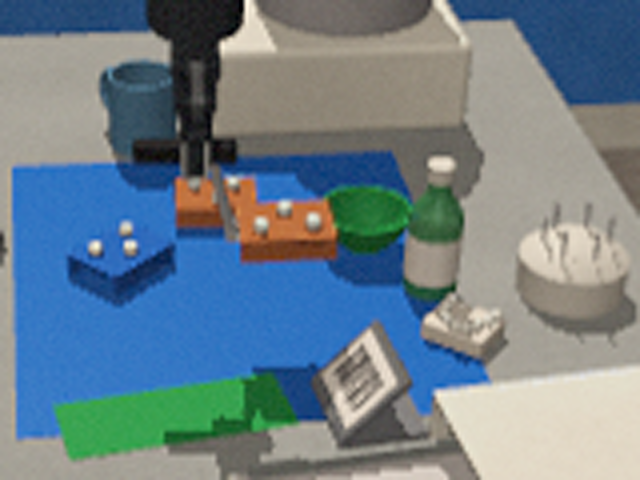

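send_rows(
  series=[
    [[0.008,0,0,0,0,0,0],[0.02,0,0,0,0,0,0],[0.036,0,0,0,0,0,0],[0.048,0,0,0,0,0,0],[0.057,-0.001,0.002,0,0,0,0]],
  ],
)

```text
time: 10.45
eef_pos: [0.4677, 0.1988, 0.158]
orientation: [0.035, 0.999, -0.0, -0.0]
force: [1.0, 0.8, -2.4]
grip_width: 0.198
grasp_force: 59.8
```

send_rows(
  series=[
    [[0,-0.008,0,0,0,-0.5,0],[0,-0.022,0,0,0,-1,0],[0,-0.042,0,0,0,-1.5,0],[0,-0.064,0,0,0,-2,0],[0,-0.088,0,0,0,-2.5,0]],
  ],
)

```text
time: 10.95
eef_pos: [0.4631, 0.1095, 0.1582]
orientation: [0.013, 1.0, -0.0, 0.0]
force: [-0.2, -0.8, -2.4]
grip_width: 0.199
grasp_force: 59.8
```

send_rows(
  series=[
    [[0.001,-0.024,0,0,0,-0.5,0],[0.002,-0.048,0,0,0,-1,0],[0.003,-0.072,0,0,0,-1.5,0],[0.004,-0.096,0,0,0,-2,0],[0.005,-0.12,0,0,0,-2.7,0]],
  ],
)

```text
time: 11.45
eef_pos: [0.4548, -0.0108, 0.1583]
orientation: [-0.01, 1.0, -0.0, 0.0]
force: [0.8, 0.2, -1.7]
grip_width: 0.197
grasp_force: 59.8
```

send_rows(
  series=[
    [[0.002,-0.024,0,0,0,-0.5,0],[0.004,-0.048,0,0,0,-1,0],[0.007,-0.072,0,0,0,-1.5,0],[0.009,-0.096,0,0,0,-2,0],[0.011,-0.12,0,0,0,-2.7,0]],
  ],
)

```text
time: 11.95
eef_pos: [0.446, -0.131, 0.1583]
orientation: [-0.034, 0.999, -0.0, 0.0]
force: [-0.1, 0.5, -2.0]
grip_width: 0.199
grasp_force: 59.8
```

send_rows(
  series=[
    [[0.003,-0.024,0,0,0,-0.5,0],[0.007,-0.046,0,0,0,-1,0],[0.01,-0.066,0,0,0,-1.4,0],[0.013,-0.083,0,0,0,-1.6,0],[0.014,-0.095,0,0,0,-1.8,0]],
  ],
)

```text
time: 12.45
eef_pos: [0.4381, -0.227, 0.1583]
orientation: [-0.049, 0.999, -0.0, -0.0]
force: [0.0, 0.2, -2.1]
grip_width: 0.201
grasp_force: 59.8
```

Run:
```python
from h import *
st();s=snap('side');t=snap('top')
for n in('top','side'):
  for q in('drawer_deck','drawer_bar','tray1','lifter'): print(n,q,[(np.round(d['position'],3).tolist(),round(d['score'],2)) for d in tip_of(n,q)[:3]])
plan([(.5441,-.2224,.16,5.7,5)],0)
```

```text
t 12.45 p [ 0.4381 -0.227   0.1583] yaw 5.61 tilt 0.04 F [ 0.   0.2 -2.1] grip 0.201 59.8 q [ 0.03  0.29  0.45  2.02 -0.17  0.86  2.24]
top drawer_deck [([0.54, -0.17, 0.033], 0.9), ([0.762, 0.171, 0.001], 0.5)]
top drawer_bar [([0.512, -0.174, 0.018], 0.95)]
top tray1 [([0.565, 0.407, -0.0], 0.89), ([0.465, 0.316, 0.001], 0.86), ([0.514, -0.222, 0.087], 0.79)]
top lifter [([0.508, 0.56, -0.002], 0.49), ([0.58, 0.062, 0.105], 0.42)]
side drawer_deck [([0.542, -0.17, 0.033], 0.75), ([0.679, -0.419, -0.002], 0.64)]
side drawer_bar [([0.515, -0.17, 0.022], 0.58)]
side tray1 [([0.513, -0.217, 0.089], 0.82), ([0.569, 0.41, 0.002], 0.49)]
side lifter []
  [[[-0.021,-0.0017,-0.0003,0,0,0,0],[-0.042,-0.0033,-0.0007,0,0,0.01,0],[-0.0629,-0.005,-0.001,0,0,0.01,0],[-0.0839,-0.0067,-0.0013,0,0,0.02,0],[-0.1049,-0.0084,-0.0016,0,0.01,0.02,0]]]
```

send_rows(
  series=[
    [[-0.01,-0.002,0,0,0,0,0],[-0.03,-0.004,0,0,0,0,0],[-0.055,-0.006,0,0,0,0,0],[-0.08,-0.007,0,0,0,0,0],[-0.103,-0.008,0,0,0,0,0]],
  ],
)

```text
time: 13.45
eef_pos: [0.544, -0.2223, 0.1582]
orientation: [-0.05, 0.999, -0.0, 0.0]
force: [-0.7, -0.1, -1.8]
grip_width: 0.202
grasp_force: 59.8
```

send_rows(
  series=[
    [[0,0,0.008,0,0,0,0],[0,0,0.02,0,0,0,0],[0,0,0.033,0,0,0,0],[0,0,0.044,0,0,0,0],[0,0,0.052,0,0,0,0]],
  ],
)

```text
time: 13.95
eef_pos: [0.5414, -0.2227, 0.105]
orientation: [-0.049, 0.999, 0.0, -0.001]
force: [-0.3, -0.0, -1.4]
grip_width: 0.2
grasp_force: 59.9
```

send_rows(
  series=[
    [[0,0,0.003,0,0,0,0],[0,0,0.006,0,0,0,0],[0,0,0.01,0,0,0,0],[0,0,0.014,0,0,0,0],[0,0,0.014,0,0,0,0]],
  ],
)

```text
time: 14.45
eef_pos: [0.542, -0.2226, 0.092]
orientation: [-0.05, 0.999, 0.0, -0.0]
force: [-0.2, -0.1, -1.4]
grip_width: 0.198
grasp_force: 59.9
```

Run:
```python
from h import *
st();s=snap('side');t=snap('top');st()
cv2.imwrite('pics/g5.png',cv2.resize(s[180:330,230:430,::-1],(640,480),interpolation=cv2.INTER_CUBIC))
for n in('top','side'):
  for q in('tray1',): print(n,q,[(np.round(d['position'],3).tolist(),round(d['score'],2)) for d in tip_of(n,q)[:3]])
```

```text
t 14.45 p [ 0.542  -0.2226  0.092 ] yaw 5.68 tilt 0.02 F [-0.2 -0.1 -1.4] grip 0.198 59.9 q [ 0.04  0.54  0.38  1.83 -0.27  0.82  2.23]
t 14.55 p [ 0.5421 -0.2227  0.0924] yaw 5.68 tilt 0.01 F [-0.2 -0.2 -1.1] grip 0.204 59.9 q [ 0.04  0.54  0.38  1.83 -0.27  0.82  2.23]
top tray1 [([0.624, -0.218, 0.028], 0.81), ([0.467, 0.316, -0.001], 0.73), ([0.562, 0.406, -0.003], 0.66)]
side tray1 [([0.471, 0.313, 0.002], 0.76), ([0.623, -0.215, 0.033], 0.57)]
```

View pics/g5.png

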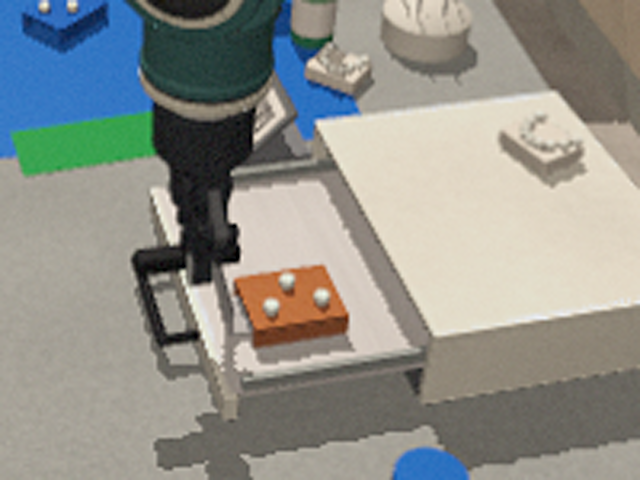

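send_rows(
  series=[
    [[0.01,0,0,0,0,0,0],[0.025,0,0,0,0,0,0],[0.04,0,0,0,0,0,0],[0.055,0,0,0,0,0,0],[0.07,0,0,0,0,0,0]],
  ],
)

```text
time: 15.15
eef_pos: [0.4711, -0.2298, 0.0925]
orientation: [-0.049, 0.999, -0.0, 0.0]
force: [-0.6, 0.3, -1.2]
grip_width: 0.201
grasp_force: 60.0
```

send_rows(
  series=[
    [[0.015,0,0,0,0,0,0],[0.03,0,0,0,0,0,0],[0.045,0,0,0,0,0,0],[0.05,0,-0.01,0,0,0,0],[0.05,0,-0.04,0,0,0,0]],
  ],
)

```text
time: 15.65
eef_pos: [0.4207, -0.2343, 0.1318]
orientation: [-0.049, 0.999, 0.001, -0.002]
force: [1.0, 0.6, -0.1]
grip_width: 0.196
grasp_force: 59.9
```

Run:
```python
from h import *
st(); ms=redtrays(); print(trayfit(.623,-.217,5.7,.032,ms)); print(trayfit(.568,.409,-5,0,ms))
plan([(.3928,.4259,.14,-5.5,23)],0)
```

```text
t 15.65 p [ 0.4207 -0.2343  0.1318] yaw 5.63 tilt 0.21 F [ 1.   0.6 -0.1] grip 0.196 59.9 q [ 0.06  0.32  0.44  2.06 -0.19  0.8   2.29]
((array([ 623.6, -217.6,    6.6]), np.float64(0.191)), {'top': (array([ 623. , -217.7,    7.3]), np.float64(0.081)), 'side': (array([ 623.8, -216.4,    5.9]), np.float64(0.105))})
((array([569. , 409.6,  -5.4]), np.float64(0.309)), {'top': (array([568. , 409. ,  -5.1]), np.float64(0.131)), 'side': (array([569.9, 411.3,  -4.9]), np.float64(0.176))})
  [[[-0.0015,0.0288,-0.0002,0,0.01,0.48,0],[-0.003,0.0575,-0.0005,-0.01,0.02,0.97,0],[-0.0044,0.0863,-0.0007,-0.01,0.03,1.45,0],[-0.0059,0.115,-0.0009,-0.02,0.05,1.94,0],[-0.0074,0.1438,-0.0012,-0.02,0.06,2.42,0]]]
  [[[-0.0003,0.0288,-0.0002,0,0.01,0.48,0],[-0.0005,0.0576,-0.0005,-0.01,0.02,0.97,0],[-0.0008,0.0864,-0.0007,-0.01,0.03,1.45,0],[-0.0011,0.1151,-0.0009,-0.02,0.05,1.94,0],[-0.0013,0.1439,-0.0011,-0.02,0.06,2.42,0]]]
  [[[0.001,0.0288,-0.0002,0,0.01,0.48,0],[0.0019,0.0575,-0.0004,-0.01,0.02,0.97,0],[0.0029,0.0863,-0.0006,-0.01,0.03,1.45,0],[0.0038,0.1151,-0.0009,-0.02,0.05,1.94,0],[0.0048,0.1439,-0.0011,-0.02,0.06,2.42,0]]]
  [[[0.0022,0.0287,-0.0002,0,0.01,0.48,0],[0.0043,0.0574,-0.0004,-0.01,0.02,0.97,0],[0.0065,0.0861,-0.0006,-0.01,0.03,1.45,0],[0.0087,0.1148,-0.0008,-0.02,0.05,1.94,0],[0.0109,0.1435,-0.001,-0.02,0.06,2.42,0]]]
  [[[0.0034,0.0286,-0.0002,0,0.01,0.48,0],[0.0068,0.0572,-0.0004,-0.01,0.02,0.97,0],[0.0102,0.0858,-0.0006,-0.01,0.03,1.45,0]]]
```

send_rows(
  series=[
    [[-0.002,0.029,0,0,0,0.5,0],[-0.003,0.058,0,0,0,1,0],[-0.005,0.086,-0.001,0,0,1.5,0],[-0.006,0.115,-0.001,0,0,2,0],[-0.007,0.144,-0.001,0,0,2.4,0]],
  ],
)

```text
time: 16.25
eef_pos: [0.4154, -0.0894, 0.1336]
orientation: [-0.029, 1.0, -0.0, 0.0]
force: [1.2, 0.2, -2.2]
grip_width: 0.201
grasp_force: 60.0
```

send_rows(
  series=[
    [[0,0.029,0,0,0,0.5,0],[0,0.058,0,0,0,1,0],[-0.001,0.086,-0.001,0,0,1.5,0],[-0.001,0.115,-0.001,0,0,2,0],[-0.001,0.144,-0.001,0,0,2.4,0]],
  ],
)

```text
time: 16.75
eef_pos: [0.4081, 0.0545, 0.1347]
orientation: [-0.008, 1.0, 0.0, 0.0]
force: [-0.1, -0.3, -1.9]
grip_width: 0.2
grasp_force: 60.0
```

send_rows(
  series=[
    [[0.001,0.029,0,0,0,0.5,0],[0.002,0.058,0,0,0,1,0],[0.003,0.086,-0.001,0,0,1.5,0],[0.004,0.115,-0.001,0,0,2,0],[0.005,0.144,-0.001,0,0,2.4,0]],
  ],
)

```text
time: 17.25
eef_pos: [0.4008, 0.1984, 0.1356]
orientation: [0.013, 1.0, 0.0, 0.0]
force: [0.2, -0.2, -1.5]
grip_width: 0.2
grasp_force: 60.0
```

send_rows(
  series=[
    [[0.002,0.029,0,0,0,0.5,0],[0.004,0.058,0,0,0,1,0],[0.006,0.086,-0.001,0,0,1.5,0],[0.009,0.115,-0.001,0,0,2,0],[0.011,0.144,-0.001,0,0,2.4,0]],
  ],
)

```text
time: 17.75
eef_pos: [0.3935, 0.3428, 0.1365]
orientation: [0.034, 0.999, 0.0, 0.0]
force: [0.3, -1.2, -1.4]
grip_width: 0.2
grasp_force: 60.0
```

send_rows(
  series=[
    [[0.003,0.029,0,0,0,0.5,0],[0.007,0.057,0,0,0,1,0],[0.01,0.086,-0.001,0,0,1.5,0],[0.01,0.086,-0.001,0,0,1.5,0]],
  ],
)

```text
time: 18.15
eef_pos: [0.3884, 0.4318, 0.1373]
orientation: [0.045, 0.999, 0.001, -0.0]
force: [0.0, -0.4, -0.7]
grip_width: 0.2
grasp_force: 60.0
```

Run:
```python
from h import *
st(); ms=redtrays(); print(trayfit(.568,.409,-5,0,ms))
for n in('top','side'): print(n,[(np.round(d['position'],4),d['score']) for d in tip_of(n,'lifter')[:2]],[(np.round(d['position'],4),d['score']) for d in tip_of(n,'lifter_grip')[:1]])
st(); plan([(.3928,.4259,.06,-5.5,5)],0)
```

```text
t 18.15 p [0.3884 0.4318 0.1373] yaw -5.2 tilt 0.09 F [ 0.  -0.4 -0.7] grip 0.2 60.0 q [-0.99  0.45  0.13  1.81 -0.07  0.88  0.65]
((array([568.7, 409.5,  -5.2]), np.float64(0.316)), {'top': (array([568. , 409. ,  -5.1]), np.float64(0.131)), 'side': (array([569.9, 411.3,  -4.9]), np.float64(0.183))})
top [] [(array([0.3873, 0.4333, 0.1553]), 0.57)]
side [(array([0.4602, 0.4233, 0.0804]), 0.75), (array([ 0.4576, -0.4219,  0.016 ]), 0.22)] [(array([ 0.4993,  0.0823, -0.0025]), 0.51)]
t 18.45 p [0.39   0.4271 0.1374] yaw -5.47 tilt 0.02 F [ 0.2  0.6 -1. ] grip 0.201 60.0 q [-0.99  0.44  0.13  1.82 -0.07  0.88  0.65]
  [[[-0.0006,-0.0002,0.0155,0,0,0.01,0],[-0.0012,-0.0003,0.031,-0.01,0,0.01,0],[-0.0017,-0.0005,0.0464,-0.01,0.01,0.02,0],[-0.0023,-0.0007,0.0619,-0.01,0.01,0.02,0],[-0.0029,-0.0009,0.0774,-0.01,0.01,0.03,0]]]
```

send_rows(
  series=[
    [[-0.001,0,0.016,0,0,0,0],[-0.002,-0.001,0.035,0,0,0,0],[-0.003,-0.001,0.055,0,0,0,0],[-0.003,-0.001,0.07,0,0,0,0],[-0.003,-0.001,0.0775,0,0,0,0]],
  ],
)

```text
time: 18.95
eef_pos: [0.3924, 0.4258, 0.0586]
orientation: [0.048, 0.999, -0.001, -0.0]
force: [-0.3, -0.2, -1.7]
grip_width: 0.2
grasp_force: 59.9
```

send_rows(
  series=[
    [[0,0,0,0,0,0,0],[0,0,0,0,0,0,0]],
  ],
)

```text
time: 19.15
eef_pos: [0.3928, 0.4267, 0.0604]
orientation: [0.047, 0.999, 0.0, 0.0]
force: [0.2, 0.2, -1.6]
grip_width: 0.2
grasp_force: 59.9
```

Run:
```python
from h import *
st();snap('side');st(); print([(np.round(d['position'],4),d['score']) for d in tip_of('side','lifter')[:2]]);plan([(.4953,.416,.06,-5.5,7)],0)
```

```text
t 19.15 p [0.3928 0.4267 0.0604] yaw -5.43 tilt 0.03 F [ 0.2  0.2 -1.6] grip 0.2 59.9 q [-0.97  0.56  0.12  1.86 -0.09  0.74  0.67]
t 19.2 p [0.3929 0.4269 0.0606] yaw -5.42 tilt 0.06 F [ 0.2  0.7 -1.3] grip 0.202 59.9 q [-0.97  0.55  0.12  1.86 -0.09  0.74  0.67]
[(array([0.4608, 0.4219, 0.0052]), 0.75)]
  [[[-0.0147,-0.0002,0.0001,0.01,0.01,0.01,0],[-0.0294,-0.0004,0.0002,0.02,0.01,0.02,0],[-0.0441,-0.0005,0.0003,0.03,0.02,0.03,0],[-0.0588,-0.0007,0.0004,0.03,0.02,0.04,0],[-0.0736,-0.0009,0.0005,0.04,0.03,0.06,0]]]
  [[[-0.0147,-0.0002,0.0001,0.01,0.01,0.01,0],[-0.0294,-0.0003,0.0002,0.02,0.01,0.02,0]]]
```

send_rows(
  series=[
    [[-0.015,-0.001,0,0,0,0,0],[-0.03,-0.001,0,0,0,0,0],[-0.045,-0.001,0,0,0,0,0],[-0.06,-0.001,0,0,0,0,0],[-0.074,-0.001,0,0,0,0,0]],
  ],
)

```text
time: 19.75
eef_pos: [0.4678, 0.4182, 0.0597]
orientation: [0.048, 0.999, -0.0, 0.0]
force: [0.2, -0.0, -0.9]
grip_width: 0.201
grasp_force: 60.0
```

send_rows(
  series=[
    [[-0.012,0,0,0,0,0,0],[-0.022,0,0,0,0,0,0],[-0.029,0,0,0,0,0,0],[-0.029,0,0,0,0,0,0]],
  ],
)

```text
time: 20.15
eef_pos: [0.4958, 0.4155, 0.0597]
orientation: [0.048, 0.999, -0.0, 0.0]
force: [-0.3, -0.1, -2.3]
grip_width: 0.2
grasp_force: 60.0
```

send_rows(
  series=[
    [[0,0,-0.005,0,0,0,0],[0,0,-0.01,0,0,0,0],[0,0,-0.015,0,0,0,0],[0,0,-0.022,0,0,0,0],[0,0,-0.03,0,0,0,0]],
  ],
)

```text
time: 20.65
eef_pos: [0.4948, 0.4159, 0.0905]
orientation: [0.047, 0.999, -0.0, -0.0]
force: [-0.5, -0.2, -3.4]
grip_width: 0.203
grasp_force: 59.8
```

send_rows(
  series=[
    [[0,0,-0.014,0,0,0,0],[0,0,-0.028,0,0,0,0],[0,0,-0.042,0,0,0,0],[0,0,-0.056,0,0,0,0],[0,0,-0.07,0,0,0,0]],
  ],
)

```text
time: 21.15
eef_pos: [0.4951, 0.4158, 0.1612]
orientation: [0.047, 0.999, 0.0, 0.0]
force: [0.3, -0.6, -3.3]
grip_width: 0.199
grasp_force: 59.8
```

Run:
```python
from h import *
st();s=snap('side');st()
cv2.imwrite('pics/g6.png',cv2.resize(s[100:220,220:380,::-1],(640,480),interpolation=cv2.INTER_CUBIC))
print([(np.round(d['position'],4),d['score']) for d in tip_of('side','tray1')[:3]])
ms=redtrays(); print(trayfit(.623,-.217,5.7,.032,ms)[0])
for q in('drawer_deck','drawer_bar'): print(q,[np.round(d['position'],3).tolist()+[round(d['score'],2)] for n in('top','side') for d in tip_of(n,q)[:1]])
# target: deck (.075,.052)
plan([(.41,.42,.16,-5.5,5),(.43,-.125,.16,5.7,23),(.5341,-.1147,.16,5.7,5)],0)
```

```text
t 21.15 p [0.4951 0.4158 0.1612] yaw -5.42 tilt 0.02 F [ 0.3 -0.6 -3.3] grip 0.199 59.8 q [-0.85  0.53  0.14  1.62 -0.08  1.    0.79]
t 21.2 p [0.4958 0.4165 0.1635] yaw -5.42 tilt 0.18 F [0.6 0.7 0.3] grip 0.197 59.9 q [-0.85  0.52  0.14  1.62 -0.08  1.    0.79]
[(array([ 0.6261, -0.2136,  0.0336]), 0.66), (array([0.5727, 0.4084, 0.0938]), 0.61), (array([0.4662, 0.3116, 0.003 ]), 0.56)]
(array([ 623.6, -217.6,    6.7]), np.float64(0.189))
drawer_deck [[0.542, -0.17, 0.033, 0.82], [0.543, -0.168, 0.03, 0.69]]
drawer_bar [[0.511, -0.173, 0.018, 0.86], [0.511, -0.175, 0.02, 0.77]]
  [[[0.017,-0.0007,-0.0002,-0.01,-0.01,0.02,0],[0.0339,-0.0015,-0.0004,-0.02,-0.02,0.03,0],[0.0509,-0.0022,-0.0005,-0.03,-0.02,0.05,0],[0.0678,-0.0029,-0.0007,-0.04,-0.03,0.06,0],[0.0848,-0.0037,-0.0009,-0.06,-0.04,0.08,0]]]
  [[[-0.0031,-0.0235,0,0,0,-0.49,0],[-0.0063,-0.047,0,0,0,-0.97,0],[-0.0094,-0.0705,0,0,0,-1.46,0],[-0.0125,-0.094,0,0,0,-1.95,0],[-0.0157,-0.1175,0,0,0,-2.43,0]]]
  [[[-0.0021,-0.0236,0,0,0,-0.49,0],[-0.0043,-0.0472,0,0,0,-0.97,0],[-0.0064,-0.0708,0,0,0,-1.46,0],[-0.0085,-0.0945,0,0,0,-1.95,0],[-0.0107,-0.1181,0,0,0,-2.43,0]]]
  [[[-0.0011,-0.0237,0,0,0,-0.49,0],[-0.0023,-0.0474,0,0,0,-0.97,0],[-0.0034,-0.0711,0,0,0,-1.46,0],[-0.0045,-0.0947,0,0,0,-1.95,0],[-0.0057,-0.1184,0,0,0,-2.43,0]]]
  [[[-0.0001,-0.0237,0,0,0,-0.49,0],[-0.0002,-0.0474,0,0,0,-0.97,0],[-0.0004,-0.0711,0,0,0,-1.46,0],[-0.0005,-0.0948,0,0,0,-1.95,0],[-0.0006,-0.1186,0,0,0,-2.43,0]]]
  [[[0.0009,-0.0237,0,0,0,-0.49,0],[0.0018,-0.0474,0,0,0,-0.97,0],[0.0027,-0.0711,0,0,0,-1.46,0]]]
  [[[-0.0209,0,0,0,0,0,0],[-0.0418,0,0,0,0,0,0],[-0.0628,-0.0001,0,0,0,0,0],[-0.0837,-0.0001,0,0,0,0,0],[-0.1046,-0.0001,0,0,0,0,0]]]
```

View pics/g6.png

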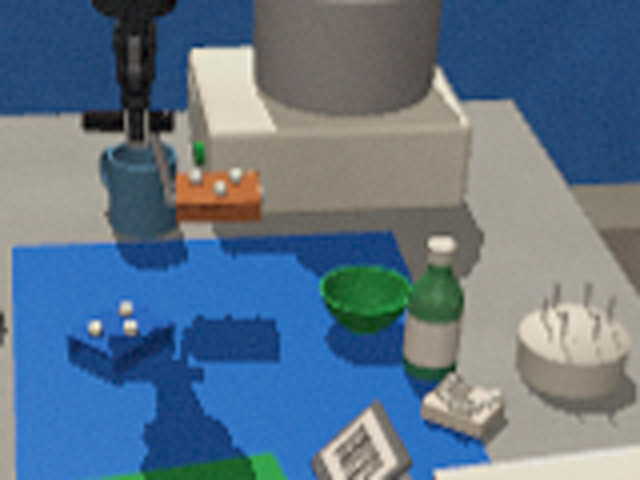

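send_rows(
  series=[
    [[0.008,0,0,0,0,0,0],[0.022,-0.001,0,0,0,0,0],[0.042,-0.002,0,0,0,0,0],[0.064,-0.003,0,0,0,0,0],[0.085,-0.004,0,0,0,0,0]],
  ],
)

```text
time: 22.05
eef_pos: [0.4078, 0.42, 0.1597]
orientation: [0.047, 0.999, -0.0, -0.0]
force: [0.2, -0.0, -2.3]
grip_width: 0.199
grasp_force: 59.8
```

send_rows(
  series=[
    [[-0.002,-0.01,0,0,0,-0.5,0],[-0.004,-0.025,0,0,0,-1,0],[-0.007,-0.045,0,0,0,-1.5,0],[-0.01,-0.069,0,0,0,-2,0],[-0.013,-0.093,0,0,0,-2.4,0]],
  ],
)

```text
time: 22.55
eef_pos: [0.4144, 0.3239, 0.1597]
orientation: [0.027, 1.0, -0.0, 0.0]
force: [0.7, -0.1, -2.7]
grip_width: 0.201
grasp_force: 59.8
```

send_rows(
  series=[
    [[-0.002,-0.024,0,0,0,-0.5,0],[-0.004,-0.047,0,0,0,-1,0],[-0.006,-0.071,0,0,0,-1.5,0],[-0.008,-0.095,0,0,0,-2,0],[-0.01,-0.118,0,0,0,-2.4,0]],
  ],
)

```text
time: 23.05
eef_pos: [0.4178, 0.2054, 0.1598]
orientation: [0.006, 1.0, -0.0, 0.0]
force: [0.3, -0.8, -3.5]
grip_width: 0.201
grasp_force: 59.8
```

send_rows(
  series=[
    [[-0.001,-0.024,0,0,0,-0.5,0],[-0.002,-0.047,0,0,0,-1,0],[-0.003,-0.071,0,0,0,-1.5,0],[-0.005,-0.095,0,0,0,-2,0],[-0.006,-0.118,0,0,0,-2.4,0]],
  ],
)

```text
time: 23.55
eef_pos: [0.4223, 0.0875, 0.1599]
orientation: [-0.015, 1.0, -0.0, 0.0]
force: [0.2, -0.1, -1.8]
grip_width: 0.202
grasp_force: 59.8
```

send_rows(
  series=[
    [[0,-0.024,0,0,0,-0.5,0],[0,-0.047,0,0,0,-1,0],[0,-0.071,0,0,0,-1.5,0],[0,-0.095,0,0,0,-2,0],[0,-0.118,0,0,0,-2.4,0]],
  ],
)

```text
time: 24.05
eef_pos: [0.4256, -0.0303, 0.1599]
orientation: [-0.036, 0.999, -0.0, 0.0]
force: [-0.4, 0.4, -2.1]
grip_width: 0.195
grasp_force: 59.8
```

send_rows(
  series=[
    [[0.001,-0.024,0,0,0,-0.5,0],[0.002,-0.047,0,0,0,-1,0],[0.003,-0.069,0,0,0,-1.4,0],[0.003,-0.087,0,0,0,-1.5,0],[0.004,-0.1,0,0,0,-1.5,0]],
  ],
)

```text
time: 24.55
eef_pos: [0.4288, -0.1304, 0.1599]
orientation: [-0.049, 0.999, -0.0, 0.0]
force: [-0.5, 1.0, -2.2]
grip_width: 0.205
grasp_force: 59.8
```

Run:
```python
from h import *
snap('side');snap('top');st()
for n in('top','side'):
  for q in('tray1',): print(n,q,[(np.round(d['position'],3).tolist(),round(d['score'],2)) for d in tip_of(n,q)[:3]])
plan([(.5318,-.1195,.16,5.7,5)],0)
```

```text
t 24.65 p [ 0.4287 -0.1306  0.1598] yaw 5.48 tilt 0.03 F [-0.6 -0.2 -2.6] grip 0.202 59.8 q [-0.16  0.21  0.43  2.12 -0.11  0.84  2.01]
top tray1 [([0.498, -0.124, 0.088], 0.73), ([0.467, 0.314, -0.0], 0.71), ([0.624, -0.218, 0.028], 0.66)]
side tray1 [([0.504, -0.122, 0.09], 0.97), ([0.624, -0.214, 0.034], 0.62), ([0.465, 0.31, 0.004], 0.48)]
  [[[-0.0206,-0.0002,0,0,0,-0.02,0],[-0.0413,-0.0004,-0.0001,0,0,-0.04,0],[-0.0619,-0.0006,-0.0001,0,0,-0.06,0],[-0.0826,-0.0007,-0.0002,0,0,-0.07,0],[-0.1032,-0.0009,-0.0002,0.01,-0.01,-0.09,0]]]
```

Lowering onto the deck left of the first tray.

send_rows(
  series=[
    [[-0.01,0,0,0,0,0,0],[-0.03,0,0,0,0,0,0],[-0.055,-0.001,0,0,0,0,0],[-0.085,-0.001,0,0,0,0,0],[-0.105,-0.001,0,0,0,0,0]],
  ],
)

```text
time: 25.25
eef_pos: [0.5365, -0.1176, 0.1597]
orientation: [-0.05, 0.999, 0.0, 0.0]
force: [0.2, -0.1, -2.0]
grip_width: 0.2
grasp_force: 59.8
```

send_rows(
  series=[
    [[0,0,0.008,0,0,0,0],[0,0,0.02,0,0,0,0],[0,0,0.033,0,0,0,0],[0,0,0.044,0,0,0,0],[0,0,0.053,0,0,0,0]],
  ],
)

```text
time: 25.75
eef_pos: [0.5336, -0.1189, 0.1056]
orientation: [-0.049, 0.999, 0.0, -0.0]
force: [1.0, -0.1, -2.5]
grip_width: 0.201
grasp_force: 59.9
```

send_rows(
  series=[
    [[0,0,0.003,0,0,0,0],[0,0,0.006,0,0,0,0],[0,0,0.01,0,0,0,0],[0,0,0.015,0,0,0,0],[0,0,0.015,0,0,0,0]],
  ],
)

```text
time: 26.25
eef_pos: [0.5341, -0.1189, 0.0914]
orientation: [-0.05, 0.999, -0.0, -0.0]
force: [-0.2, 0.6, -1.8]
grip_width: 0.2
grasp_force: 60.0
```

Run:
```python
from h import *
snap('side');snap('top');st()
for n in('top','side'):
  for q in('tray1',): print(n,q,[(np.round(d['position'],3).tolist(),round(d['score'],2)) for d in tip_of(n,q)[:3]])
```

```text
t 26.35 p [ 0.5343 -0.119   0.0919] yaw 5.68 tilt 0.01 F [ 0.3  0.3 -1.4] grip 0.199 60.0 q [-0.13  0.48  0.36  1.93 -0.24  0.77  2.04]
top tray1 [([0.466, 0.314, -0.002], 0.92), ([0.623, -0.218, 0.03], 0.61), ([0.605, -0.109, 0.029], 0.53)]
side tray1 [([0.469, 0.31, 0.0], 0.75), ([0.678, -0.42, -0.0], 0.73), ([0.61, -0.111, 0.032], 0.71)]
```

send_rows(
  series=[
    [[0.01,0,0,0,0,0,0],[0.025,0,0,0,0,0,0],[0.04,0,0,0,0,0,0],[0.055,0,0,0,0,0,0],[0.07,0,0,0,0,0,0]],
  ],
)

```text
time: 26.95
eef_pos: [0.4633, -0.126, 0.0919]
orientation: [-0.049, 0.999, -0.0, 0.0]
force: [-0.2, -0.2, -2.0]
grip_width: 0.198
grasp_force: 60.0
```

send_rows(
  series=[
    [[0.015,0,0,0,0,0,0],[0.03,0,0,0,0,0,0],[0.045,0,0,0,0,0,0],[0.052,0,-0.01,0,0,0,0],[0.052,0,-0.04,0,0,0,0]],
  ],
)

```text
time: 27.45
eef_pos: [0.4099, -0.1309, 0.1307]
orientation: [-0.049, 0.999, 0.0, -0.002]
force: [0.8, 0.9, -0.8]
grip_width: 0.2
grasp_force: 60.0
```

Run:
```python
from h import *
st(); ms=redtrays(); D=np.array([543,-172])
for a in((.623,-.217),(.607,-.11)):
    f=trayfit(*a,5.7,.032,ms); print(f)
# park: origin on pad centre (.4985,.079), yaw 8.8 -> TCP = origin - 71 mm
plan([(.4985-.0702,.079-.0109,.14,8.8,9),(.4283,.0681,.062,8.8,5),(.4283,.0681,.0555,8.8,3)],0)
```

```text
t 27.45 p [ 0.4099 -0.1309  0.1307] yaw 5.63 tilt 0.24 F [ 0.8  0.9 -0.8] grip 0.2 60.0 q [-0.14  0.23  0.42  2.18 -0.13  0.76  2.04]
((array([ 623.6, -217.6,    6.6]), np.float64(0.19)), {'top': (array([ 623. , -217.7,    7.3]), np.float64(0.081)), 'side': (array([ 624.2, -215.9,    5.4]), np.float64(0.104))})
((array([ 609. , -113.8,    6.8]), np.float64(0.191)), {'top': (array([ 608.1, -113.7,    7.1]), np.float64(0.075)), 'side': (array([ 609.5, -111.1,    5.8]), np.float64(0.108))})
  [[[-0.0038,0.0219,-0.0006,0,0.03,-0.35,0],[-0.0077,0.0438,-0.0012,-0.01,0.05,-0.7,0],[-0.0115,0.0657,-0.0019,-0.01,0.08,-1.05,0],[-0.0153,0.0876,-0.0025,-0.02,0.11,-1.4,0],[-0.0191,0.1095,-0.0031,-0.02,0.13,-1.75,0]]]
  [[[-0.0045,0.0218,-0.0006,0,0.03,-0.35,0],[-0.009,0.0435,-0.0012,-0.01,0.05,-0.7,0],[-0.0135,0.0653,-0.0019,-0.01,0.08,-1.05,0],[-0.018,0.0871,-0.0025,-0.02,0.11,-1.4,0]]]
  [[[0,0,0.0156,0,0,0,0],[0,0,0.0312,0,0,0,0],[0,0,0.0468,0,0,0,0],[0,0,0.0624,0,0,0,0],[0,0,0.078,0,0,0,0]]]
  [[[0,0,0.0022,0,0,0,0],[0,0,0.0043,0,0,0,0],[0,0,0.0065,0,0,0,0]]]
```

Run:
```python
from h import *
st();plan([(.4036,.0643,.14,8.8,9)],0)
```

```text
t 27.55 p [ 0.4135 -0.1314  0.1344] yaw 5.65 tilt 0.24 F [ 1.2  1.3 -2.3] grip 0.197 60.0 q [-0.14  0.22  0.42  2.17 -0.13  0.76  2.04]
  [[[-0.0011,0.0218,-0.0006,0,0.03,-0.35,0],[-0.0021,0.0435,-0.0013,-0.01,0.05,-0.7,0],[-0.0032,0.0653,-0.0019,-0.01,0.08,-1.05,0],[-0.0042,0.087,-0.0025,-0.02,0.11,-1.4,0],[-0.0053,0.1088,-0.0031,-0.02,0.13,-1.75,0]]]
  [[[-0.0017,0.0217,-0.0006,0,0.03,-0.35,0],[-0.0034,0.0434,-0.0012,-0.01,0.05,-0.7,0],[-0.0051,0.0651,-0.0019,-0.01,0.08,-1.05,0],[-0.0069,0.0868,-0.0025,-0.02,0.11,-1.4,0]]]
```

send_rows(
  series=[
    [[-0.001,0.022,0,0,0,-0.3,0],[-0.002,0.044,0,0,0,-0.7,0],[-0.003,0.065,0,0,0,-1,0],[-0.004,0.087,0,0,0,-1.4,0],[-0.005,0.109,0,0,0,-1.75,0]],
  ],
)

```text
time: 28.05
eef_pos: [0.4063, -0.0212, 0.1315]
orientation: [-0.065, 0.998, 0.0, 0.0]
force: [0.2, -0.8, -1.1]
grip_width: 0.195
grasp_force: 60.0
```

send_rows(
  series=[
    [[-0.002,0.022,0,0,0,-0.3,0],[-0.003,0.043,0,0,0,-0.7,0],[-0.005,0.065,0,0,0,-1,0],[-0.007,0.087,0,0,0,-1.4,0],[-0.007,0.087,0,0,0,-1.4,0]],
  ],
)

```text
time: 28.55
eef_pos: [0.4021, 0.0673, 0.1315]
orientation: [-0.079, 0.997, 0.0, 0.0]
force: [0.5, -1.2, -0.3]
grip_width: 0.2
grasp_force: 60.0
```

Run:
```python
from h import *
st();plan([(.4036,.0643,.062,8.8,5)],0)
```

```text
t 28.55 p [0.4021 0.0673 0.1315] yaw 9.03 tilt 0.03 F [ 0.5 -1.2 -0.3] grip 0.2 60.0 q [-0.49  0.18  0.27  2.23 -0.07  0.75  1.56]
  [[[-0.0002,-0.0006,0.0139,0.01,0,0.05,0],[-0.0004,-0.0013,0.0278,0.01,0,0.09,0],[-0.0006,-0.0019,0.0417,0.02,0,0.14,0],[-0.0008,-0.0026,0.0556,0.03,0,0.19,0],[-0.001,-0.0032,0.0695,0.03,0,0.23,0]]]
```

send_rows(
  series=[
    [[0,0,0.014,0,0,0,0],[0,-0.001,0.03,0,0,0,0],[0,-0.001,0.048,0,0,0,0],[0,-0.001,0.062,0,0,0,0],[0,-0.001,0.07,0,0,0,0]],
  ],
)

```text
time: 29.05
eef_pos: [0.402, 0.0634, 0.0607]
orientation: [-0.077, 0.997, -0.0, -0.001]
force: [-0.6, -0.2, -1.4]
grip_width: 0.203
grasp_force: 60.0
```

send_rows(
  series=[
    [[0,0,0.002,0,0,0,0],[0,0,0.004,0,0,0,0],[0,0,0.006,0,0,0,0],[0,0,0.006,0,0,0,0]],
  ],
)

```text
time: 29.45
eef_pos: [0.403, 0.0642, 0.0561]
orientation: [-0.077, 0.997, 0.0, 0.0]
force: [0.1, 0.1, -1.7]
grip_width: 0.197
grasp_force: 60.0
```

Run:
```python
from h import *
st();snap('side');st();print([(np.round(d['position'],4),d['score']) for d in tip_of('side','lifter')[:2]])
```

```text
t 29.45 p [0.403  0.0642 0.0561] yaw 8.83 tilt 0.04 F [ 0.1  0.1 -1.7] grip 0.197 60.0 q [-0.45  0.33  0.24  2.27 -0.15  0.55  1.63]
t 29.5 p [0.403  0.0642 0.0561] yaw 8.83 tilt 0.03 F [-0.  -0.2 -0.8] grip 0.2 60.0 q [-0.45  0.33  0.24  2.27 -0.15  0.55  1.63]
[(array([0.4735, 0.0759, 0.0019]), 0.86)]
```

send_rows(
  series=[
    [[0,0,0.001,0,0,0,0],[0,0,0.001,0,0,0,0]],
  ],
)

```text
time: 29.75
eef_pos: [0.4028, 0.0642, 0.0557]
orientation: [-0.077, 0.997, 0.0, 0.0]
force: [-12.4, -2.2, 32.6]
grip_width: 0.198
grasp_force: 65.1
```

send_rows(
  series=[
    [[0,0,0,0,0,0,0.045],[0,0,0,0,0,0,0.045],[0,0,0,0,0,0,0.045],[0,0,0,0,0,0,0.045]],
  ],
)

```text
time: 30.15
eef_pos: [0.4029, 0.0642, 0.0548]
orientation: [-0.077, 0.997, -0.0, 0.0]
force: [-0.2, -0.2, 0.2]
grip_width: 0.528
grasp_force: 0.0
```

send_rows(
  series=[
    [[0,0,-0.015,0,0,0,0.045],[0,0,-0.035,0,0,0,0.045],[0,0,-0.06,0,0,0,0.045],[0,0,-0.09,0,0,0,0.045],[0,0,-0.12,0,0,0,0.045]],
  ],
)

```text
time: 30.65
eef_pos: [0.4025, 0.064, 0.1759]
orientation: [-0.077, 0.997, -0.0, -0.0]
force: [0.7, 0.4, -0.0]
grip_width: 0.525
grasp_force: 0.0
```

Run:
```python
from h import *
s=snap('side');t=snap('top');st()
for n in('top','side'):
  for q in('lifter','drawer_bar','scanner_grip'): print(n,q,[(np.round(d['position'],4).tolist(),round(d['score'],2)) for d in tip_of(n,q)[:2]])
# push pose: in front of bar, fingers closed, yaw 5.7
plan([(.44,-.18,.16,5.7,10),(.455,-.1805,.03,5.7,5)],0)
```

```text
t 30.75 p [0.4044 0.0645 0.1779] yaw 8.83 tilt 0.3 F [ 0.9  0.4 -0.1] grip 0.531 0.0 q [-0.51  0.09  0.29  2.18 -0.04  0.86  1.53]
top lifter [([0.4776, 0.0794, 0.0014], 0.71)]
top drawer_bar [([0.513, -0.1713, 0.016], 0.91)]
top scanner_grip [([0.4551, -0.4223, 0.0198], 0.87), ([0.27, -0.4469, 0.0181], 0.68)]
side lifter [([0.4715, 0.0759, -0.0003], 0.97)]
side drawer_bar [([0.5155, -0.1713, 0.02], 0.63)]
side scanner_grip [([0.2695, -0.4452, 0.0196], 0.94), ([0.5426, -0.1683, 0.0317], 0.72)]
  [[[0,-0.0247,0.0014,0,-0.01,0.31,0],[0,-0.0494,0.0028,-0.01,-0.02,0.63,0],[0.0001,-0.0741,0.0042,-0.01,-0.03,0.94,0],[0.0001,-0.0988,0.0056,-0.01,-0.04,1.25,0],[0.0001,-0.1234,0.007,-0.02,-0.05,1.56,0]]]
  [[[-0.0007,-0.0247,0.0014,0,-0.01,0.31,0],[-0.0013,-0.0494,0.0028,-0.01,-0.02,0.63,0],[-0.002,-0.074,0.0042,-0.01,-0.03,0.94,0],[-0.0026,-0.0987,0.0056,-0.01,-0.04,1.25,0],[-0.0033,-0.1234,0.007,-0.02,-0.05,1.56,0]]]
  [[[-0.003,-0.0004,0.026,0,0,0,0],[-0.006,-0.0008,0.052,0,0,0,0],[-0.0089,-0.0012,0.078,0,0,0,0],[-0.0119,-0.0016,0.104,0,0,0,0],[-0.0149,-0.002,0.13,0,0,0,0]]]
```

send_rows(
  series=[
    [[0,-0.025,0.001,0,0,0.3,0],[0,-0.049,0.003,0,0,0.6,0],[0,-0.074,0.004,0,0,0.9,0],[0,-0.099,0.006,0,0,1.2,0],[0,-0.123,0.007,0,0,1.6,0]],
  ],
)

```text
time: 31.55
eef_pos: [0.4214, -0.0585, 0.1671]
orientation: [-0.063, 0.998, -0.0, -0.001]
force: [0.8, 0.7, -0.2]
grip_width: -0.006
grasp_force: 0.0
```

send_rows(
  series=[
    [[0,-0.025,0.001,0,0,0.3,0],[-0.001,-0.049,0.003,0,0,0.6,0],[-0.002,-0.074,0.004,0,0,0.9,0],[-0.002,-0.099,0.006,0,0,1.2,0],[-0.002,-0.123,0.007,0,0,1.6,0]],
  ],
)

```text
time: 32.05
eef_pos: [0.4388, -0.1802, 0.16]
orientation: [-0.049, 0.999, -0.0, -0.001]
force: [-0.2, 0.2, -0.2]
grip_width: 0.002
grasp_force: 0.0
```

send_rows(
  series=[
    [[-0.003,0,0.026,0,0,0,0],[-0.006,0,0.052,0,0,0,0],[-0.009,-0.001,0.08,0,0,0,0],[-0.012,-0.001,0.106,0,0,0,0],[-0.015,-0.002,0.13,0,0,0,0]],
  ],
)

```text
time: 32.55
eef_pos: [0.4536, -0.1795, 0.0288]
orientation: [-0.049, 0.999, 0.0, -0.001]
force: [-0.0, -1.0, -0.6]
grip_width: 0.002
grasp_force: 0.0
```

Run:
```python
from h import *
snap('side');snap('top');st()
for n in('top','side'):
  for q in('drawer_bar','drawer_deck'): print(n,q,[(np.round(d['position'],4).tolist(),round(d['score'],2)) for d in tip_of(n,q)[:1]])
plan([(.485,-.1755,.012,5.7,4),(.485+.0995,-.1655,.012,5.7,8),(.634,-.1606,.012,5.7,5)],0)
```

```text
t 32.65 p [ 0.4525 -0.1793  0.0279] yaw 5.62 tilt 0.31 F [-1.   0.1  1.2] grip -0.0 0.0 q [-0.    0.52  0.38  2.1  -0.34  0.59  2.29]
top drawer_bar [([0.51, -0.1733, 0.0185], 0.73)]
top drawer_deck [([0.5432, -0.1703, 0.0299], 0.93)]
side drawer_bar [([0.5132, -0.1711, 0.0191], 0.67)]
side drawer_deck [([0.5412, -0.169, 0.0322], 0.76)]
  [[[-0.0077,0.0004,0.0049,-0.01,0.01,-0.02,0],[-0.0154,0.0007,0.0099,-0.01,0.02,-0.04,0],[-0.023,0.0011,0.0148,-0.02,0.03,-0.06,0],[-0.0307,0.0014,0.0198,-0.03,0.05,-0.08,0]]]
  [[[-0.0125,0,0,0,0,0,0],[-0.025,0,0,0,0,0,0],[-0.0375,0,0,0,0,0,0],[-0.05,0,0,0,0,0,0],[-0.0625,0,0,0,0,0,0]]]
  [[[-0.0125,0,0,0,0,0,0],[-0.025,0,0,0,0,0,0],[-0.0375,0,0,0,0,0,0]]]
  [[[-0.0099,0,0,0,0,0,0],[-0.0199,0,0,0,0,0,0],[-0.0298,0,0,0,0,0,0],[-0.0398,0,0,0,0,0,0],[-0.0497,0,0,0,0,0,0]]]
```

send_rows(
  series=[
    [[-0.008,0,0.006,0,0,0,0],[-0.016,0.001,0.012,0,0,0,0],[-0.024,0.001,0.017,0,0,0,0],[-0.032,0.001,0.017,0,0,0,0],[-0.04,0.001,0.017,0,0,0,0]],
  ],
)

```text
time: 33.35
eef_pos: [0.4947, -0.1747, 0.0137]
orientation: [-0.049, 0.999, -0.0, -0.0]
force: [-0.3, 0.3, 1.2]
grip_width: 0.003
grasp_force: 0.0
```

send_rows(
  series=[
    [[-0.006,0,0,0,0,0,0],[-0.014,0,0,0,0,0,0],[-0.024,0,0,0,0,0,0],[-0.034,0,0,0,0,0,0],[-0.044,0,0,0,0,0,0]],
  ],
)

```text
time: 33.85
eef_pos: [0.5386, -0.1701, 0.0138]
orientation: [-0.049, 0.999, 0.0, -0.0]
force: [-2.9, 1.8, -0.3]
grip_width: 0.002
grasp_force: 1.5
```

send_rows(
  series=[
    [[-0.01,0,0,0,0,0,0],[-0.02,0,0,0,0,0,0],[-0.03,0,0,0,0,0,0],[-0.04,0,0,0,0,0,0],[-0.05,0,0,0,0,0,0]],
  ],
)

```text
time: 34.35
eef_pos: [0.5884, -0.1654, 0.0139]
orientation: [-0.049, 0.999, -0.0, 0.0]
force: [-3.6, 1.9, 0.4]
grip_width: 0.003
grasp_force: 1.5
```

send_rows(
  series=[
    [[-0.01,0,0,0,0,0,0],[-0.02,0,0,0,0,0,0],[-0.03,0,0,0,0,0,0],[-0.038,0,0,0,0,0,0],[-0.045,0,0,0,0,0,0]],
  ],
)

```text
time: 34.85
eef_pos: [0.6331, -0.161, 0.0138]
orientation: [-0.049, 0.999, -0.0, 0.0]
force: [-3.5, 2.9, 1.7]
grip_width: 0.001
grasp_force: 1.4
```

Run:
```python
from h import *
s=snap('side');t=snap('top');st()
for n in('top','side'):
  for q in('drawer_bar','drawer_deck'): print(n,q,[(np.round(d['position'],4).tolist(),round(d['score'],2)) for d in tip_of(n,q)[:1]])
cv2.imwrite('pics/g7.png',cv2.resize(s[180:330,230:430,::-1],(640,480),interpolation=cv2.INTER_CUBIC))
```

```text
t 34.95 p [ 0.6335 -0.1612  0.014 ] yaw 5.65 tilt 0.08 F [-0.6 -0.2  0.8] grip -0.001 0.0 q [-0.06  0.76  0.37  1.68 -0.36  0.77  2.15]
top drawer_bar [([0.6495, -0.1533, 0.015], 0.67)]
top drawer_deck [([0.6803, -0.156, 0.0332], 0.83)]
side drawer_bar [([0.6491, -0.1604, 0.0184], 0.9)]
side drawer_deck [([0.6782, -0.1578, 0.0355], 0.84)]
```

View pics/g7.png

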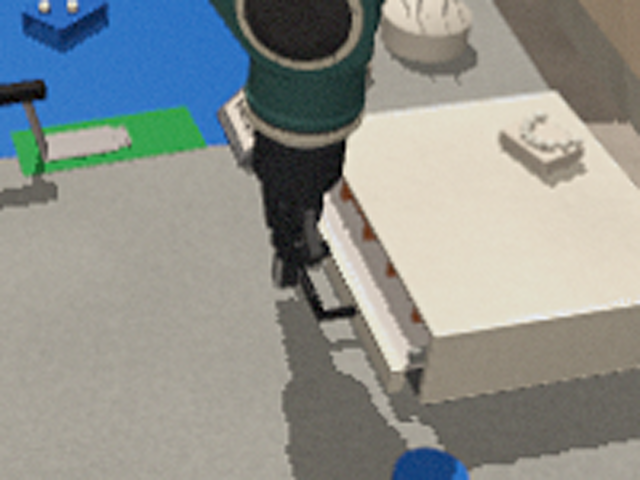

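send_rows(
  series=[
    [[-0.004,0,0,0,0,0,0],[-0.008,0,0,0,0,0,0],[-0.012,0,0,0,0,0,0]],
  ],
)

```text
time: 35.45
eef_pos: [0.6445, -0.1602, 0.0139]
orientation: [-0.049, 0.999, -0.0, -0.0]
force: [-2.7, -0.9, 1.5]
grip_width: 0.001
grasp_force: 1.4
```

send_rows(
  series=[
    [[-0.002,0,0,0,0,0,0],[-0.004,0,0,0,0,0,0]],
  ],
)

```text
time: 35.65
eef_pos: [0.6484, -0.1597, 0.0138]
orientation: [-0.049, 0.999, -0.0, -0.0]
force: [-2.0, -1.2, 1.0]
grip_width: -0.002
grasp_force: 1.3
```

send_rows(
  series=[
    [[-0.001,0,0,0,0,0,0],[-0.002,0,0,0,0,0,0]],
  ],
)

```text
time: 35.85
eef_pos: [0.6502, -0.1594, 0.0138]
orientation: [-0.049, 0.999, -0.0, -0.0]
force: [-1.7, -1.3, 1.5]
grip_width: -0.001
grasp_force: 1.3
```

Run:
```python
from h import *
snap('side');t=snap('top');st()
for n in('top','side'):
  for q in('drawer_deck',): print(n,q,[(np.round(d['position'],4).tolist(),round(d['score'],2)) for d in tip_of(n,q)[:1]])
```

```text
t 35.95 p [ 0.6503 -0.1593  0.0138] yaw 5.63 tilt 0.01 F [-1.  -0.1 -0.1] grip -0.002 0.5 q [-0.06  0.78  0.37  1.63 -0.36  0.8   2.13]
top drawer_deck [([0.6945, -0.1543, 0.0333], 0.54)]
side drawer_deck [([0.6954, -0.1538, 0.0356], 0.66)]
```

send_rows(
  series=[
    [[-0.0015,0,0,0,0,0,0],[-0.003,0,0,0,0,0,0]],
  ],
)

```text
time: 36.25
eef_pos: [0.6532, -0.159, 0.0138]
orientation: [-0.049, 0.999, 0.0, -0.0]
force: [-2.7, -1.3, 0.8]
grip_width: 0.001
grasp_force: 1.3
```

Run:
```python
from h import *
st()
a,b=onplane('top',294.7,154.7,.078),onplane('top',397,143.5,.078); print(a,b,(a+b)/2)
```

```text
t 36.25 p [ 0.6532 -0.159   0.0138] yaw 5.63 tilt 0.01 F [-2.7 -1.3  0.8] grip 0.001 1.3 q [-0.06  0.78  0.37  1.62 -0.36  0.8   2.13]
[ 0.68265435 -0.01097804  0.078     ] [ 0.72218565 -0.29561292  0.078     ] [ 0.70242    -0.15329548  0.078     ]
```

send_rows(
  series=[
    [[-0.001,0,0,0,0,0,0],[-0.002,0,0,0,0,0,0]],
  ],
)

```text
time: 36.45
eef_pos: [0.6553, -0.1587, 0.0138]
orientation: [-0.049, 0.999, 0.0, -0.0]
force: [-2.5, 0.5, 1.1]
grip_width: 0.0
grasp_force: 1.3
```

send_rows(
  series=[
    [[-0.001,0,0,0,0,0,0],[-0.002,0,0,0,0,0,0]],
  ],
)

```text
time: 36.65
eef_pos: [0.6572, -0.1586, 0.0138]
orientation: [-0.049, 0.999, 0.0, -0.0]
force: [-7.9, -0.4, 1.5]
grip_width: 0.002
grasp_force: 3.9
```

Run:
```python
from h import *
st();print(get_obs()['ft_torque'])
```

```text
t 36.65 p [ 0.6572 -0.1586  0.0138] yaw 5.64 tilt 0.02 F [-7.9 -0.4  1.5] grip 0.002 3.9 q [-0.06  0.79  0.37  1.61 -0.36  0.81  2.13]
[-0.03170149  1.60150859  0.02139894]
```

send_rows(
  series=[
    [[-0.001,0,0,0,0,0,0],[-0.001,0,0,0,0,0,0],[-0.001,0,0,0,0,0,0]],
  ],
)

```text
time: 36.95
eef_pos: [0.6572, -0.1586, 0.0137]
orientation: [-0.049, 0.999, 0.0, -0.001]
force: [-10.1, 0.3, 5.6]
grip_width: 0.0
grasp_force: 4.9
```

send_rows(
  series=[
    [[0.02,0,0,0,0,0,0],[0.05,0,0,0,0,0,0],[0.08,0,0,0,0,0,0],[0.08,0,-0.03,0,0,0,0],[0.08,0,-0.07,0,0,0,0]],
  ],
)

```text
time: 37.45
eef_pos: [0.5773, -0.1663, 0.0835]
orientation: [-0.049, 0.999, 0.0, -0.001]
force: [0.2, 0.8, 1.0]
grip_width: -0.002
grasp_force: 0.0
```

send_rows(
  series=[
    [[0.02,0,-0.03,0,0,0,0.06],[0.04,0,-0.06,0,0,0,0.06],[0.06,0,-0.08,0,0,0,0.06]],
  ],
)

```text
time: 37.75
eef_pos: [0.519, -0.1725, 0.166]
orientation: [-0.049, 0.999, -0.0, 0.001]
force: [0.7, -1.2, -0.3]
grip_width: 0.503
grasp_force: 0.0
```

Run:
```python
from h import *
s=snap('side');t=snap('top');st()
for n in('top','side'):
  for q in('drawer_deck','drawer_bar','scanner_grip','scanner','lifter','label_face'): print(n,q,[(np.round(d['position'],4).tolist(),round(d['score'],2)) for d in tip_of(n,q)[:2]])
for d in regions_of('top','scanner')[:2]:
    print(rect('top',np.array(d['pixels']),.03)[:3])
hs=cv2.cvtColor(t,cv2.COLOR_RGB2HSV); m=cv2.inRange(hs,(20,150,100),(35,255,255)); m[:, :380]=0; m[:180]=0; m[260:]=0; m[:,470:]=0; print('head top',rect('top',m>0,.04)[:3])
cv2.imwrite('pics/g8.png',np.hstack([cv2.resize(s[160:360,230:430,::-1],(400,400)),cv2.resize(t[120:280,270:470,::-1],(400,320))[0:320].repeat(1,0) if 0 else cv2.resize(t[100:300,270:470,::-1],(400,400))]))
```

```text
t 37.85 p [ 0.5186 -0.1733  0.1668] yaw 5.54 tilt 0.26 F [ 0.4 -0.2 -0.4] grip 0.678 0.0 q [-0.12  0.38  0.48  1.89 -0.22  0.92  2.13]
top drawer_deck []
top drawer_bar [([0.6719, -0.158, 0.0178], 0.86)]
top scanner_grip [([0.2723, -0.4424, 0.0177], 0.81), ([0.4761, 0.0757, 0.0016], 0.72)]
top scanner [([0.3321, 0.2882, -0.0016], 0.67)]
top lifter [([0.4749, 0.0764, -0.0001], 0.78)]
top label_face [([0.6464, 0.0694, 0.0351], 0.88)]
side drawer_deck [([0.7038, -0.1499, 0.0325], 0.6), ([0.4033, 0.061, 0.0766], 0.5)]
side drawer_bar [([0.6769, -0.1562, 0.0166], 0.89)]
side scanner_grip [([0.4561, -0.4236, 0.0196], 0.97), ([0.2682, -0.4473, 0.0224], 0.9)]
side scanner [([0.2944, -0.4277, -0.0009], 0.76), ([0.4866, -0.4304, -0.0017], 0.55)]
side lifter [([0.4711, 0.0769, 0.0006], 0.91), ([0.5093, 0.562, -0.0036], 0.61)]
side label_face [([0.6461, 0.0744, 0.0361], 0.92)]
(array([ 0.2866391 , -0.43243828], dtype=float32), np.float32(30.088577), [np.float32(147.9597), np.float32(55.0861)])
(array([ 0.42197064, -0.4241969 ], dtype=float32), np.float32(-0.8584976), [np.float32(42.923763), np.float32(23.870356)])Traceback (most recent call last):
  File "<stdin>", line 7, in <module>
  File "h.py", line 19, in rect
    c=max(cv2.findContours(mask.astype(np.uint8),cv2.RETR_EXTERNAL,cv2.CHAIN_APPROX_NONE)[0],key=cv2.contourArea)[:,0]
      ~~~^^^^^^^^^^^^^^^^^^^^^^^^^^^^^^^^^^^^^^^^^^^^^^^^^^^^^^^^^^^^^^^^^^^^^^^^^^^^^^^^^^^^^^^^^^^^^^^^^^^^^^^^
ValueError: max() iterable argument is empty
```

Run:
```python
from h import *
snap('side')
ds=sorted(regions_of('side','scanner'),key=lambda d:-np.array(d['pixels'])[200:,240:310].sum())
m=np.zeros((420,560),bool); m=np.array(ds[0]['pixels']); print(rect('side',m,.035)[:3])
plan([(.456,-.4235,.13,-1.2,8)],.06)
```

```text
(array([ 0.4757818 , -0.43008226], dtype=float32), np.float32(-6.10231), [np.float32(149.93037), np.float32(80.16819)])
  [[[0.0109,-0.0305,0.0042,0,0,0.85,0.06],[0.0218,-0.061,0.0085,0,0,1.71,0.06],[0.0327,-0.0914,0.0127,0,0,2.56,0.06],[0.0436,-0.1219,0.0169,0,0,3.42,0.06],[0.0545,-0.1524,0.0211,0,0,4.27,0.06]]]
  [[[0.0086,-0.0312,0.0042,0,0,0.85,0.06],[0.0172,-0.0624,0.0085,0,0,1.71,0.06],[0.0258,-0.0936,0.0127,0,0,2.56,0.06]]]
```

send_rows(
  series=[
    [[0.011,-0.03,0.004,0,0,0.9,0.06],[0.022,-0.061,0.008,0,0,1.7,0.06],[0.033,-0.091,0.013,0,0,2.6,0.06],[0.044,-0.122,0.017,0,0,3.4,0.06],[0.055,-0.152,0.021,0,0,4.3,0.06]],
  ],
)

```text
time: 39.1
eef_pos: [0.4787, -0.3302, 0.1427]
orientation: [-0.011, 1.0, -0.0, 0.0]
force: [-0.5, 0.1, -0.5]
grip_width: 0.7
grasp_force: 0.0
```

send_rows(
  series=[
    [[0.009,-0.031,0.004,0,0,0.8,0.06],[0.017,-0.062,0.008,0,0,1.7,0.06],[0.026,-0.094,0.013,0,0,2.6,0.06],[0.026,-0.094,0.013,0,0,2.6,0.06]],
  ],
)

```text
time: 39.5
eef_pos: [0.4525, -0.4277, 0.1294]
orientation: [0.014, 1.0, -0.001, -0.001]
force: [-0.6, -0.2, 0.3]
grip_width: 0.704
grasp_force: 0.0
```

Run:
```python
from h import *
s=snap('side');t=snap('top');st()
for n in('top','side'):
  for q in('drawer_deck','drawer_bar','scanner_grip','scanner','scanner_window'): print(n,q,[(np.round(d['position'],4).tolist(),round(d['score'],2)) for d in tip_of(n,q)[:2]])
cv2.imwrite('pics/g8.png',np.hstack([cv2.resize(s[160:400,210:450,::-1],(400,400)),cv2.resize(t[100:300,280:480,::-1],(400,400))]))
plan([(.456,-.4235,.006,-1.2,8)],.06)
```

```text
t 39.6 p [ 0.4548 -0.424   0.1295] yaw -1.34 tilt 0.03 F [-0.2  0.7  0.1] grip 0.705 0.0 q [ 0.32  0.57  0.52  1.72 -0.34  0.94  2.52]
top drawer_deck [([0.4754, 0.077, -0.0001], 0.69), ([0.6991, -0.1549, 0.0323], 0.59)]
top drawer_bar [([0.6724, -0.157, 0.0196], 0.9), ([0.5772, 0.064, 0.103], 0.53)]
top scanner_grip [([0.4514, -0.4244, 0.0205], 0.89), ([0.2692, -0.4428, 0.0181], 0.73)]
top scanner [([0.4864, -0.4225, -0.0001], 0.83), ([0.2913, -0.4279, 0.0], 0.74)]
top scanner_window [([0.5419, -0.4255, 0.0165], 0.75), ([0.3466, -0.3998, 0.0138], 0.72)]
side drawer_deck [([0.7019, -0.1524, 0.0337], 0.72), ([0.4881, -0.4311, -0.0025], 0.64)]
side drawer_bar [([0.6789, -0.157, 0.0183], 0.66)]
side scanner_grip [([0.2675, -0.4468, 0.0237], 0.82), ([0.4592, -0.4222, 0.0204], 0.61)]
side scanner [([0.4904, -0.4313, -0.0019], 0.94), ([0.2961, -0.4294, -0.0003], 0.82)]
side scanner_window [([0.551, -0.428, 0.0153], 0.96), ([0.349, -0.3942, 0.0131], 0.68)]
  [[[-0.0001,0,0.0155,0,0,-0.01,0.06],[-0.0001,0,0.031,0,0,-0.01,0.06],[-0.0002,-0.0001,0.0465,0,0,-0.02,0.06],[-0.0003,-0.0001,0.062,0,0,-0.02,0.06],[-0.0004,-0.0001,0.0775,0,0.01,-0.03,0.06]]]
  [[[-0.0001,0,0.0155,0,0,-0.01,0.06],[-0.0001,0,0.031,0,0,-0.01,0.06],[-0.0002,-0.0001,0.0465,0,0,-0.02,0.06]]]
```

View pics/g8.png

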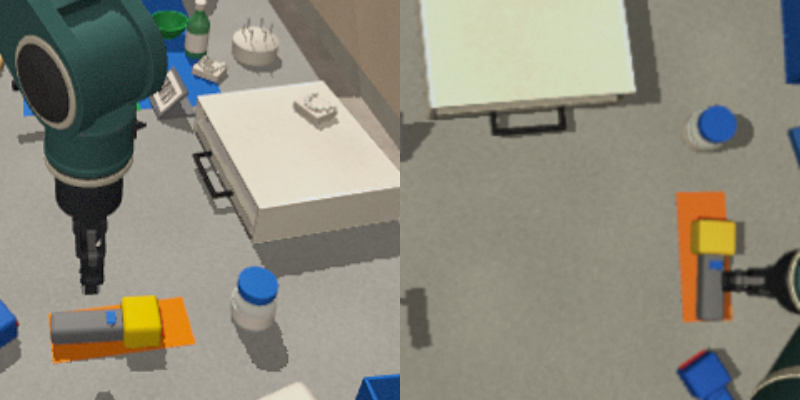

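send_rows(
  series=[
    [[0,0,0.02,0,0,0,0.06],[0,0,0.04,0,0,0,0.06],[0,0,0.06,0,0,0,0.06],[0,0,0.08,0,0,0,0.06],[0,0,0.1,0,0,0,0.06]],
  ],
)

```text
time: 40.6
eef_pos: [0.4553, -0.4235, 0.0291]
orientation: [0.011, 1.0, -0.0, 0.0]
force: [0.4, 0.2, 1.0]
grip_width: 0.702
grasp_force: 0.0
```

send_rows(
  series=[
    [[0,0,0.012,0,0,0,0.06],[0,0,0.022,0,0,0,0.06],[0,0,0.022,0,0,0,0.06]],
  ],
)

```text
time: 40.9
eef_pos: [0.4549, -0.4232, 0.007]
orientation: [0.011, 1.0, 0.0, -0.001]
force: [-0.1, 0.7, 1.0]
grip_width: 0.703
grasp_force: 0.0
```

send_rows(
  series=[
    [[0,0,0,0,0,0,0],[0,0,0,0,0,0,0],[0,0,0,0,0,0,0],[0,0,0,0,0,0,0],[0,0,0,0,0,0,0]],
  ],
)

```text
time: 41.4
eef_pos: [0.4557, -0.4241, 0.009]
orientation: [0.011, 1.0, -0.001, 0.001]
force: [-0.7, 0.3, 7.3]
grip_width: 0.387
grasp_force: 60.5
```

send_rows(
  series=[
    [[0,0,-0.015,0,0,0,0],[0,0,-0.04,0,0,0,0],[0,0,-0.07,0,0,0,0],[0,0,-0.11,0,0,0,0],[0,0,-0.15,0,0,0,0]],
  ],
)

```text
time: 41.9
eef_pos: [0.4549, -0.4234, 0.1604]
orientation: [0.011, 1.0, -0.0, 0.0]
force: [0.9, 0.1, -1.2]
grip_width: 0.383
grasp_force: 59.8
```

Run:
```python
from h import *
s=snap('side');t=snap('top');st()
for n in('top','side'):
  for q in('scanner_grip','scanner','scanner_window'): print(n,q,[(np.round(d['position'],4).tolist(),round(d['score'],2)) for d in tip_of(n,q)[:2]])
c,sn=np.cos(np.radians(4.6)),np.sin(np.radians(4.6))
W=np.array([.6465,.0715,.037])+[-.0707*c,-.0707*sn,.0707]; T=W-np.array([.09*c,.09*sn,0]); print('window target',W,'tcp',T)
```

```text
t 42.0 p [ 0.4567 -0.4254  0.1643] yaw -1.29 tilt 0.47 F [ 0.1 -0.5 -1.5] grip 0.383 59.9 q [ 0.31  0.53  0.54  1.7  -0.32  0.99  2.51]
top scanner_grip [([0.455, -0.4239, 0.1763], 0.85), ([0.2708, -0.4452, 0.0199], 0.63)]
top scanner [([0.2918, -0.427, -0.0008], 0.7), ([0.4894, -0.4248, 0.1572], 0.61)]
top scanner_window [([0.5482, -0.4273, 0.1757], 0.65), ([0.3464, -0.3985, 0.0134], 0.55)]
side scanner_grip [([0.2677, -0.4481, 0.0212], 0.93), ([0.455, -0.4207, 0.1718], 0.68)]
side scanner [([0.4863, -0.4321, 0.1496], 0.97), ([0.4991, -0.4259, 0.0025], 0.64)]
side scanner_window [([0.3464, -0.3926, 0.0139], 0.95), ([0.55, -0.4285, 0.1658], 0.63)]
window target [0.57602773 0.06582994 0.1077    ] tcp [0.48631763 0.05861203 0.1077    ]
```

Run:
```python
from h import *
plan([(.4843,.0584,.18,4.6,18)],0)
```

```text
[[[-0.001,0.0268,-0.0013,0,0,-0.33,0],[-0.0021,0.0536,-0.0025,0.01,-0.01,-0.65,0],[-0.0031,0.0803,-0.0038,0.01,-0.01,-0.98,0],[-0.0042,0.1071,-0.005,0.01,-0.02,-1.3,0],[-0.0052,0.1339,-0.0063,0.02,-0.02,-1.63,0]]]
  [[[-0.0018,0.0267,-0.0013,0,0,-0.33,0],[-0.0036,0.0535,-0.0025,0.01,-0.01,-0.65,0],[-0.0054,0.0802,-0.0038,0.01,-0.01,-0.98,0],[-0.0072,0.107,-0.0051,0.01,-0.02,-1.3,0],[-0.009,0.1337,-0.0063,0.02,-0.02,-1.63,0]]]
  [[[-0.0026,0.0267,-0.0013,0,0,-0.33,0],[-0.0051,0.0534,-0.0025,0.01,-0.01,-0.65,0],[-0.0077,0.08,-0.0038,0.01,-0.01,-0.98,0],[-0.0103,0.1067,-0.0051,0.01,-0.02,-1.3,0],[-0.0128,0.1334,-0.0064,0.02,-0.02,-1.63,0]]]
  [[[-0.0033,0.0266,-0.0013,0,0,-0.33,0],[-0.0067,0.0532,-0.0026,0.01,-0.01,-0.65,0],[-0.01,0.0798,-0.0038,0.01,-0.01,-0.98,0]]]
```

send_rows(
  series=[
    [[-0.001,0.02,-0.002,0,0,-0.3,0],[-0.002,0.045,-0.004,0,0,-0.6,0],[-0.003,0.075,-0.006,0,0,-1,0],[-0.004,0.105,-0.01,0,0,-1.3,0],[-0.005,0.134,-0.02,0,0,-1.6,0]],
  ],
)

```text
time: 42.8
eef_pos: [0.4624, -0.2881, 0.1766]
orientation: [-0.003, 1.0, 0.0, -0.001]
force: [0.1, -0.2, -0.7]
grip_width: 0.387
grasp_force: 59.9
```

send_rows(
  series=[
    [[-0.002,0.027,-0.001,0,0,-0.3,0],[-0.004,0.053,-0.002,0,0,-0.6,0],[-0.005,0.08,-0.003,0,0,-1,0],[-0.007,0.107,-0.004,0,0,-1.3,0],[-0.009,0.134,-0.004,0,0,-1.6,0]],
  ],
)

```text
time: 43.3
eef_pos: [0.471, -0.1546, 0.1813]
orientation: [-0.017, 1.0, -0.0, -0.001]
force: [1.0, 0.4, -1.4]
grip_width: 0.381
grasp_force: 60.0
```

send_rows(
  series=[
    [[-0.003,0.027,0,0,0,-0.3,0],[-0.005,0.053,0,0,0,-0.6,0],[-0.008,0.08,0,0,0,-1,0],[-0.01,0.107,0,0,0,-1.3,0],[-0.013,0.133,0,0,0,-1.6,0]],
  ],
)

```text
time: 43.8
eef_pos: [0.4795, -0.0212, 0.1812]
orientation: [-0.031, 1.0, -0.0, -0.001]
force: [0.6, -0.1, -1.6]
grip_width: 0.387
grasp_force: 60.0
```

send_rows(
  series=[
    [[-0.003,0.027,0,0,0,-0.3,0],[-0.007,0.05,0,0,0,-0.6,0],[-0.009,0.07,0,0,0,-0.8,0],[-0.01,0.08,0,0,0,-1,0],[-0.01,0.08,0,0,0,-1,0]],
  ],
)

```text
time: 44.3
eef_pos: [0.4847, 0.0589, 0.1813]
orientation: [-0.04, 0.999, -0.0, -0.0]
force: [-0.4, 0.1, -1.9]
grip_width: 0.384
grasp_force: 59.9
```

Run:
```python
from h import *
st();plan([(.4843,.0584,.102,4.6,5)],0)
snap('top');print([(np.round(d['position'],4).tolist(),round(d['score'],2)) for d in tip_of('top','scanner_window')[:2]])
```

```text
t 44.3 p [0.4847 0.0589 0.1813] yaw 4.63 tilt 0.06 F [-0.4  0.1 -1.9] grip 0.384 59.9 q [-0.52  0.24  0.38  2.01 -0.11  0.91  1.58]
  [[[0.0001,-0.0001,0.0159,0,-0.01,0.01,0],[0.0002,-0.0002,0.0317,-0.01,-0.02,0.01,0],[0.0002,-0.0003,0.0476,-0.01,-0.03,0.02,0],[0.0003,-0.0004,0.0635,-0.01,-0.04,0.02,0],[0.0004,-0.0005,0.0793,-0.02,-0.06,0.03,0]]]
[([0.3481, -0.3952, 0.0124], 0.9)]
```

Lower to the scan pose and hold.

send_rows(
  series=[
    [[0,0,0.014,0,0,0,0],[0,0,0.032,0,0,0,0],[0,0,0.05,0,0,0,0],[0,0,0.067,0,0,0,0],[0,0,0.079,0,0,0,0]],
  ],
)

```text
time: 44.9
eef_pos: [0.4847, 0.0569, 0.1018]
orientation: [-0.039, 0.999, -0.0, -0.0]
force: [0.4, -0.4, -1.6]
grip_width: 0.385
grasp_force: 59.9
```

send_rows(
  series=[
    [[0,0,0,0,0,0,0],[0,0,0,0,0,0,0],[0,0,0,0,0,0,0]],
  ],
)

```text
time: 45.2
eef_pos: [0.4855, 0.058, 0.1036]
orientation: [-0.039, 0.999, 0.0, 0.001]
force: [-0.1, 0.8, -0.9]
grip_width: 0.383
grasp_force: 59.8
```

Run:
```python
from h import *
s=snap('side');t=snap('top');st()
for n in('top','side'):
  for q in('scanner_window','scanner_focus','scanner','label_face','label_out','lifter'): print(n,q,[(np.round(d['position'],4).tolist(),round(d['score'],2)) for d in tip_of(n,q)[:2]])
cv2.imwrite('pics/g9.png',cv2.resize(s[140:260,220:380,::-1],(640,480),interpolation=cv2.INTER_CUBIC))
```

```text
t 45.3 p [0.4854 0.0582 0.1035] yaw 4.53 tilt 0.06 F [-0.5 -0.4 -0.9] grip 0.386 59.8 q [-0.48  0.37  0.35  2.07 -0.19  0.74  1.64]
top scanner_window [([0.3463, -0.3956, 0.0129], 0.76)]
top scanner_focus []
top scanner [([0.2954, -0.4316, -0.0025], 0.59)]
top label_face [([0.6472, 0.0706, 0.038], 0.59)]
top label_out [([0.5754, 0.063, 0.1049], 0.92), ([0.6456, 0.0713, 0.0355], 0.65)]
top lifter []
side scanner_window [([0.5785, 0.067, 0.1102], 0.75), ([0.348, -0.397, 0.0087], 0.65)]
side scanner_focus []
side scanner [([0.2913, -0.4301, 0.0006], 0.74), ([0.5171, 0.0506, 0.0916], 0.72)]
side label_face [([0.6474, 0.0774, 0.0383], 0.95)]
side label_out []
side lifter [([0.4711, 0.0759, 0.0004], 0.84)]
```

View pics/g9.png

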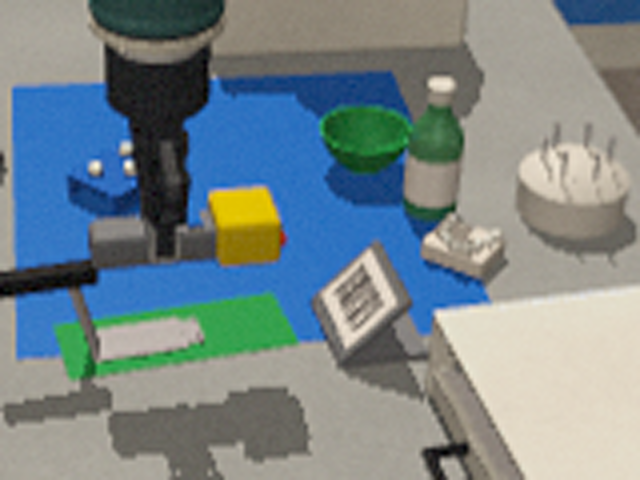

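send_rows(
  series=[
    [[0,0,0,0,0,0,0],[0,0,0,0,0,0,0],[0,0,0,0,0,0,0],[0,0,0,0,0,0,0],[0,0,0,0,0,0,0]],
  ],
)

```text
time: 46.4
eef_pos: [0.485, 0.0582, 0.1028]
orientation: [-0.04, 0.999, -0.0, 0.0]
force: [0.2, -0.1, -0.8]
grip_width: 0.384
grasp_force: 59.8
```

send_rows(
  series=[
    [[0,0,0,0,0,0,0],[0,0,0,0,0,0,0],[0,0,0,0,0,0,0],[0,0,0,0,0,0,0],[0,0,0,0,0,0,0]],
  ],
)

```text
time: 46.9
eef_pos: [0.485, 0.0582, 0.1028]
orientation: [-0.04, 0.999, -0.0, 0.0]
force: [0.3, 0.5, -1.8]
grip_width: 0.382
grasp_force: 59.8
```

send_rows(
  series=[
    [[0,0,0,0,0,0,0],[0,0,0,0,0,0,0],[0,0,0,0,0,0,0],[0,0,0,0,0,0,0],[0,0,0,0,0,0,0]],
  ],
)

```text
time: 47.4
eef_pos: [0.485, 0.0582, 0.1028]
orientation: [-0.04, 0.999, -0.0, -0.0]
force: [-0.1, -0.4, -0.7]
grip_width: 0.385
grasp_force: 59.8
```

send_rows(
  series=[
    [[0,0,-0.015,0,0,0,0],[0,0,-0.035,0,0,0,0],[0,0,-0.06,0,0,0,0],[0,0,-0.08,0,0,0,0],[0,0,-0.08,0,0,0,0]],
  ],
)

```text
time: 47.9
eef_pos: [0.4862, 0.0584, 0.185]
orientation: [-0.039, 0.999, 0.001, 0.002]
force: [0.1, -0.7, -1.0]
grip_width: 0.378
grasp_force: 59.9
```

Run:
```python
from h import *
snap('side');snap('top');st()
for n in('top','side'): print(n,[(np.round(d['position'],4).tolist(),round(d['score'],2)) for d in tip_of(n,'scanner_pad')[:1]])
# scanner origin ~32mm ahead of TCP; scanner spans -85..60 -> want origin at pad centre (.495,-.421), yaw 0.5
plan([(.463,-.4215,.18,0,18)],0)
```

```text
t 48.0 p [0.4849 0.0583 0.1826] yaw 4.54 tilt 0.02 F [-0.6 -0.1 -1.9] grip 0.386 60.0 q [-0.52  0.24  0.39  2.01 -0.11  0.91  1.58]
top [([0.4945, -0.4212, 0.0008], 0.94)]
side [([0.4994, -0.4261, 0.0007], 0.94)]
  [[[0.0033,-0.0265,0.0001,0,0,0.25,0],[0.0066,-0.0529,0.0002,0,-0.01,0.5,0],[0.0099,-0.0794,0.0004,0,-0.01,0.76,0],[0.0132,-0.1059,0.0005,-0.01,-0.02,1.01,0],[0.0165,-0.1323,0.0006,-0.01,-0.02,1.26,0]]]
  [[[0.0027,-0.0265,0.0001,0,0,0.25,0],[0.0054,-0.0531,0.0002,0,-0.01,0.5,0],[0.0081,-0.0796,0.0003,0,-0.01,0.76,0],[0.0109,-0.1061,0.0005,-0.01,-0.02,1.01,0],[0.0136,-0.1327,0.0006,-0.01,-0.02,1.26,0]]]
  [[[0.0021,-0.0266,0.0001,0,0,0.25,0],[0.0043,-0.0532,0.0002,0,-0.01,0.5,0],[0.0064,-0.0798,0.0003,0,-0.01,0.76,0],[0.0085,-0.1064,0.0004,-0.01,-0.02,1.01,0],[0.0106,-0.1329,0.0005,-0.01,-0.02,1.26,0]]]
  [[[0.0015,-0.0266,0.0001,0,0,0.25,0],[0.0031,-0.0533,0.0002,0,-0.01,0.5,0],[0.0046,-0.0799,0.0003,0,-0.01,0.76,0]]]
```

send_rows(
  series=[
    [[0.003,-0.02,0,0,0,0.3,0],[0.006,-0.045,0,0,0,0.5,0],[0.01,-0.075,0,0,0,0.8,0],[0.013,-0.104,0,0,0,1,0],[0.016,-0.132,0,0,0,1.3,0]],
  ],
)

```text
time: 48.6
eef_pos: [0.4788, -0.0759, 0.1819]
orientation: [-0.028, 1.0, -0.0, -0.001]
force: [1.0, 0.5, -1.6]
grip_width: 0.386
grasp_force: 59.9
```

send_rows(
  series=[
    [[0.003,-0.027,0,0,0,0.3,0],[0.005,-0.053,0,0,0,0.5,0],[0.008,-0.08,0,0,0,0.8,0],[0.011,-0.106,0,0,0,1,0],[0.014,-0.133,0,0,0,1.3,0]],
  ],
)

```text
time: 49.1
eef_pos: [0.4724, -0.2091, 0.1818]
orientation: [-0.017, 1.0, 0.0, -0.001]
force: [1.2, 0.7, -1.4]
grip_width: 0.383
grasp_force: 59.9
```

send_rows(
  series=[
    [[0.002,-0.027,0,0,0,0.3,0],[0.004,-0.053,0,0,0,0.5,0],[0.006,-0.08,0,0,0,0.8,0],[0.009,-0.106,0,0,0,1,0],[0.011,-0.133,0,0,0,1.3,0]],
  ],
)

```text
time: 49.6
eef_pos: [0.4659, -0.3423, 0.1816]
orientation: [-0.005, 1.0, 0.0, -0.001]
force: [0.4, 0.0, -1.6]
grip_width: 0.385
grasp_force: 59.8
```

send_rows(
  series=[
    [[0.002,-0.027,0,0,0,0.3,0],[0.003,-0.05,0,0,0,0.5,0],[0.005,-0.07,0,0,0,0.8,0],[0.005,-0.08,0,0,0,0.8,0],[0.005,-0.08,0,0,0,0.8,0]],
  ],
)

```text
time: 50.1
eef_pos: [0.4617, -0.4224, 0.1819]
orientation: [0.002, 1.0, -0.0, -0.001]
force: [0.9, 0.9, -0.7]
grip_width: 0.387
grasp_force: 59.9
```

Run:
```python
from h import *
st();plan([(.463,-.4215,.02,0,5)],0)
```

```text
t 50.1 p [ 0.4617 -0.4224  0.1819] yaw -0.25 tilt 0.08 F [ 0.9  0.9 -0.7] grip 0.387 59.9 q [ 0.28  0.52  0.56  1.67 -0.31  1.04  2.51]
  [[[-0.0003,0.0002,0.0324,0,-0.02,-0.05,0],[-0.0006,0.0004,0.0648,0,-0.03,-0.1,0],[-0.0009,0.0005,0.0971,0,-0.05,-0.15,0],[-0.0012,0.0007,0.1295,0,-0.06,-0.2,0],[-0.0015,0.0009,0.1619,0,-0.08,-0.25,0]]]
```

send_rows(
  series=[
    [[0,0,0.025,0,0,0,0],[0,0,0.06,0,0,0,0],[0,0,0.1,0,0,0,0],[0,0,0.135,0,0,0,0],[0,0,0.16,0,0,0,0]],
  ],
)

```text
time: 50.6
eef_pos: [0.4622, -0.4194, 0.0202]
orientation: [0.001, 1.0, 0.001, -0.001]
force: [-0.0, 0.2, -1.3]
grip_width: 0.382
grasp_force: 60.0
```

send_rows(
  series=[
    [[0,0,0.004,0,0,0,0],[0,0,0.008,0,0,0,0],[0,0,0.011,0,0,0,0],[0,0,0.011,0,0,0,0]],
  ],
)

```text
time: 51.0
eef_pos: [0.4629, -0.4217, 0.0128]
orientation: [0.001, 1.0, -0.0, 0.001]
force: [0.1, 0.5, -1.8]
grip_width: 0.384
grasp_force: 59.8
```

Run:
```python
from h import *
st()
```

```text
t 51.0 p [ 0.4629 -0.4217  0.0128] yaw -0.15 tilt 0.08 F [ 0.1  0.5 -1.8] grip 0.384 59.8 q [ 0.36  0.74  0.45  1.76 -0.44  0.75  2.61]
```

Still hanging; lower gently about 4 mm more, release, and retreat upward.

send_rows(
  series=[
    [[0,0,0.0015,0,0,0,0],[0,0,0.003,0,0,0,0],[0,0,0.004,0,0,0,0],[0,0,0.004,0,0,0,0]],
  ],
)

```text
time: 51.4
eef_pos: [0.4626, -0.4217, 0.009]
orientation: [0.002, 1.0, -0.0, 0.0]
force: [-4.5, 4.8, 16.5]
grip_width: 0.387
grasp_force: 62.1
```

send_rows(
  series=[
    [[0,0,0,0,0,0,0.065],[0,0,0,0,0,0,0.065],[0,0,0,0,0,0,0.065],[0,0,0,0,0,0,0.065]],
  ],
)

```text
time: 51.8
eef_pos: [0.4624, -0.4216, 0.0078]
orientation: [0.001, 1.0, -0.0, -0.0]
force: [-0.5, 0.3, 0.1]
grip_width: 0.761
grasp_force: 0.0
```

send_rows(
  series=[
    [[0,0,-0.015,0,0,0,0.065],[0,0,-0.04,0,0,0,0.065],[0,0,-0.075,0,0,0,0.065],[0,0,-0.115,0,0,0,0.065],[0,0,-0.16,0,0,0,0.065]],
  ],
)

```text
time: 52.3
eef_pos: [0.4618, -0.4214, 0.17]
orientation: [0.002, 1.0, 0.0, -0.0]
force: [0.5, -0.2, 0.4]
grip_width: 0.762
grasp_force: 0.0
```

send_rows(
  series=[
    [[0.01,0.03,-0.01,0,0,0,0.065],[0.02,0.07,-0.02,0,0,0,0.065],[0.03,0.11,-0.02,0,0,0,0.065],[0.04,0.14,-0.02,0,0,0,0.065],[0.04,0.14,-0.02,0,0,0,0.065]],
  ],
)

```text
time: 52.8
eef_pos: [0.4222, -0.278, 0.1888]
orientation: [-0.0, 1.0, 0.001, 0.001]
force: [0.3, -0.8, -0.1]
grip_width: 0.76
grasp_force: 0.0
```

Run:
```python
from h import *
s=snap('side');t=snap('top');st()
for n in('top','side'):
  for q in('scanner','scanner_pad','lifter','lifter_pad','drawer_deck','drawer_bar'): print(n,q,[(np.round(d['position'],4).tolist(),round(d['score'],2)) for d in tip_of(n,q)[:2]])
cv2.imwrite('pics/g10.png',cv2.resize(s[:,:,::-1],(800,600),interpolation=cv2.INTER_CUBIC))
```

```text
t 52.9 p [ 0.4231 -0.2813  0.189 ] yaw -0.13 tilt 0.1 F [ 0.4 -0.2 -0.1] grip 0.76 0.0 q [ 0.03  0.29  0.59  1.96 -0.2   0.94  2.28]
top scanner [([0.4921, -0.4196, -0.0003], 0.92), ([0.2933, -0.4298, -0.0013], 0.52)]
top scanner_pad [([0.4969, -0.4196, 0.0013], 0.68)]
top lifter [([0.4738, 0.0789, -0.0004], 0.92)]
top lifter_pad [([0.5016, 0.0781, -0.003], 0.8), ([0.7029, -0.1528, 0.0328], 0.23)]
top drawer_deck [([0.7018, -0.1561, 0.0312], 0.64), ([0.7066, 0.3319, -0.0037], 0.58)]
top drawer_bar [([0.6726, -0.1531, 0.0163], 0.73)]
side scanner [([0.495, -0.4299, 0.0], 0.71), ([0.2926, -0.429, -0.0009], 0.59)]
side scanner_pad [([0.499, -0.4221, -0.0017], 0.87)]
side lifter [([0.4729, 0.0783, -0.0009], 0.55)]
side lifter_pad [([0.5018, 0.0841, -0.0011], 0.84)]
side drawer_deck [([0.7045, -0.1504, 0.035], 0.92), ([0.3284, 0.2934, 0.0015], 0.34)]
side drawer_bar [([0.6753, -0.1567, 0.0191], 0.82)]
```

View pics/g10.png

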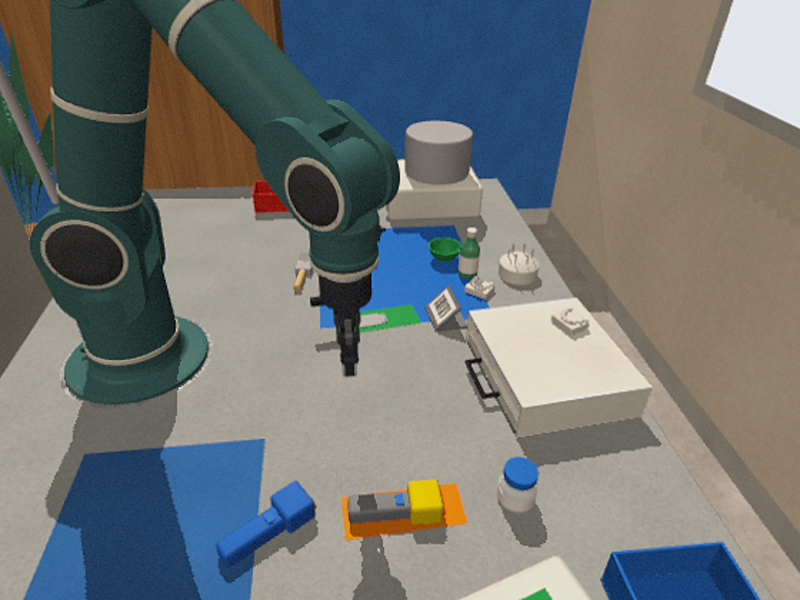

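The picture shows the drawer shut (bar at 480,378), the scanner on the orange pad (395,503), the lifter standing on the green pad (375,320) and the gripper clear of everything. I'm handing in.

```bash
python3 -c "
from cell import *
print(job_done())"
```

```text
the job is handed in; nothing more can be done
None
```

The job is handed in but no score came back: both red trays present (there was no third) are in the closed drawer, the label was scanned with a steady hold of over 1 s, and the lifter and scanner are back on their pads and released.

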